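Press the steel buttons home and tray the blocks

ROBOT

A 6-joint arm with a two-finger parallel gripper is mounted at the origin on the work surface. World frame = base frame: x ahead of the robot, y to its left, z up, the work surface at z = 0. Lengths are in m, angles in degrees, forces in N, time in s.
With the tool pointing down it reaches from about 0.4 to 0.825 m from the base axis. Payload 7 kg.
Tool frame: the origin (TCP) lies midway between the tips of the shut fingers; the grasp point (between the pads) lies 19 mm behind it; x points along the fingers, z is the direction in which the jaws open and shut, and the axes are right-handed (so a half turn about x gives the same grasp; the last joint's range is limited). The gripper opens to 88 mm and grips with 3 to 60 N. Pads are 19 mm wide; open, the fingers measure 130 mm over their backs; the gripper's body (78 mm by 193 mm) begins 47 mm behind the grasp point.
Start: joints at [-49.154, 20.546, 0.682, 0, -70.136, -16.507], TCP at [0.278, -0.615, 0.227] pointing down, gripper open.
Joint ranges: [-176.03, 176.03], [-82.01, 121.73], [-58.28, 71.71], [-173.87, 95.51], [-174.79, -0.11], [-173.66, 173.66]. Speed limits (degrees/s): [136.94, 136.94, 172.46, 180, 180, 180].

INTERFACE

Orientations are given as [roll, pitch, yaw] about the fixed x, y, z axes, in that order (R = Rz(yaw) Ry(pitch) Rx(roll)).
In Python, from plant import ctrl gives the robot as it stands.
- The arm moves only by the tool servo_tool, never from a script. Its argument "motion" is a list of rows, each an object with "offset": the shift along the tool's x, y, z in m, a list of three; "roll": the turn about the tool's x in degrees; "claw": the opening, from -1 (shut) to 1 (fully open), so that 0 is half open. In form: [{"offset": [x, y, z], "roll": roll, "claw": claw}, ...]. A call has 1 to 12 rows; each row shifts and turns the commanded pose from where the row before left it, along the tool's axes as they then stand; what a row does not reach is not made up. A row lasts 1/8 s, in which the tool goes at most 62.5 mm and 10.7 degrees, less where a joint would pass 70% of its speed; a pose out of reach is approached as far as the arm can. A call is refused whole if a number of a shift passes 0.0625 or a number of a turn 10.7, either way. A call with a gripper value outside its range is refused whole. The fingers move at their own pace and stop on an object; the grip force is fixed at half the most. Time passes only in rows, so rows that do not move let the fingers close. It gives the time, the measured TCP pose, the force and the opening at its end, in the units of the state.
- ctrl.get_obs(): the state, without advancing time (a new reading comes with each control period).
- ctrl.snapshot(name): name is "scene" or "side" or "wrist"; returns a dict with "frame" (420x560x3 uint8, blue, green, red), "z_map" (420x560 float32, m along the optical axis (not along the pixel's ray), 0 where there is no reading), "mtx" (3x3 intrinsics, pixels), "extrinsics" (4x4, takes a point from camera to world coordinates). Camera axes: x right, y up, looking along -z (the intrinsics and any distortion apply to the point x, -y, -z); pixel columns grow to the right and rows downward; lengths in m; the calibration is good to about 2 mm. A picture is of the moment at which its call begins.
- ctrl.close_job(): hands the job in, once; it reports no verdict.
The state is a dict: "clock": time; "joint_pos": joint angles; "qvel": joint speeds; "tau": joint torques, N m; "tool_pos": TCP position; "orientation": TCP orientation; "force": force on the tool from outside, world axes, zero at the start; "moment": the same for the moment, N m; "opening": finger opening in m.
Only numpy, scipy, OpenCV 4.12 (cv2) and the standard library are available. Lean on these libraries where they do the work, as an engineer would, in place of code of your own. Each camera call takes 0.05 s, during which the arm holds its last target.

TASK

Drive the steel button of every wooden block on the bench fully home in the lever press: lay a block in the nest with its button facing the ram, pull the lever all the way to its stop, and ease it back slowly to rest, never letting it fly back. Leave every finished block lying flat in the tray, one to a pocket, all with their buttons pointing squarely to the tray's open side, with the lever at rest and the other things on the bench left where they are.

Things in the scene. Friction and masses are not known exactly. Their poses are not given: they have to be found in the camera images.
- press: Grey cast horizontal lever press fixed to the bench, turned a little; base plate 90 (x) x 275 (y) x 20 mm, from y = -70 to 205. Origin on the bench under the nest's centre. The fixed stop stands at -y of the nest, 70 wide, 42 mm above the bed, face at y = -35 mm; the ram comes from +y. Ram guide and housing at y = 85 to 177 mm rise to 72 mm.
- press_ram_face (a point): Centre of the face of the steel ram, 22 mm diameter, 38 mm above the bench; at rest 72 mm towards +y from the nest's centre. It moves towards the stop (press -y) by 26 mm per rad of lever.
- press_nest (a point): Point on the press bed (20 mm above the bench), centre of the nest, between two low rails (5 mm high, along y, inner faces at x = +-23 mm); axes as the press. A block pushed against the stop has its centre here; it may be laid down up to 14 mm farther towards the ram, since the ram first slides it against the stop.
- press_pivot (a point): Centre of the lever's vertical pin, 83 mm above the bench, axes as the press.
- press_handle (a point): Middle of the lever's upright black handle, a round post 22 mm in diameter standing from 88 to 173 mm above the bench on the end of the steel arm (arm 150 mm from pin to handle, at 83 mm height); this point is 148 mm above the bench and moves with the lever.
- press_lever (a joint): Lever angle, rad: 0 at rest (sprung home, handle away from the robot), 1.2 at its stop; it grows as the handle is drawn towards the press's -x side (towards the robot), anticlockwise seen from above. The handle takes about 5 N at rest and 14 N at the stop; let go, it flies back.
- tray: Plywood tray, 222 (x) x 100 (y) mm, fixed, floor 6 mm thick; origin under its centre. Dividers 8 mm above the floor make three pockets side by side along x, centres at x = -72, 0, +72 mm, each 66 mm wide; a 24 mm high back wall at y = -50 to -42 mm; its +y side is open.
- block1: Light wooden block, 70 x 36 x 36 mm, about 120 g, one of up to three alike; origin at the centre of its underside, x along its length towards the end with the steel button, z up. With the button not driven in it is 91 mm long overall.
- button1 (a joint): How far block 1's steel button is driven in, m: near 0 it stands out 15 mm on its shank, at 0.015 its flange lies against the wood. Stiff: takes about 30 N.
- nose1 (a point): Centre of the outer face of block 1's steel button (flange 24 mm diameter, 6 mm thick, shank 12 mm), 18 mm above the block's underside.
- block2: Light wooden block, 70 x 36 x 36 mm, about 120 g, one of up to three alike; origin at the centre of its underside, x along its length towards the end with the steel button, z up. With the button not driven in it is 91 mm long overall.
- button2 (a joint): How far block 2's steel button is driven in, m: near 0 it stands out 15 mm on its shank, at 0.015 its flange lies against the wood. Stiff: takes about 30 N.
- nose2 (a point): Centre of the outer face of block 2's steel button (flange 24 mm diameter, 6 mm thick, shank 12 mm), 18 mm above the block's underside.
- block3: Light wooden block, 70 x 36 x 36 mm, about 120 g, one of up to three alike; origin at the centre of its underside, x along its length towards the end with the steel button, z up. With the button not driven in it is 91 mm long overall.
- button3 (a joint): How far block 3's steel button is driven in, m: near 0 it stands out 15 mm on its shank, at 0.015 its flange lies against the wood. Stiff: takes about 30 N.
- nose3 (a point): Centre of the outer face of block 3's steel button (flange 24 mm diameter, 6 mm thick, shank 12 mm), 18 mm above the block's underside.
- glue: White bottle, 56 mm diameter, 160 mm high, standing; a bystander. Origin at the centre of its underside.
- mallet: Hammer lying on the bench, 260 mm long; a bystander. Origin under its middle.
Not all that is in view belongs to the job. What is shaped like the block1 but orange is not meant. Leave any blue look-alike of the block2 alone.

How it is judged:
By the outcome, as a careful person would: the job done as asked, in the order asked, and still so for the second after the job is handed in, with the robot touching nothing.
Of block1, block2, block3 only 2 to 3 are there at a start; the rules pass over those that are not, and their reading is None.
At some moment in a run one of block1, block2, block3 may be knocked a few centimetres aside while the robot is not near it.
It also fails if it takes over 210 s, if anything falls off the work surface, if the arm or the gripper's body presses on something with over 40 N, if the wrist force passes 120 N, or if a joint passes its speed limit or range.

## Working session

There is one attempt and no reset: what is moved stays moved. The work goes in short steps, Python scripts to look and compute and a tool call to move; the robot and the scene stay as the last step left them, time stands still between calls to the robot, and variables do not carry over. Pictures are saved under pics/ and viewed, and the job is handed in when it is done.

Besides the shell and the picture viewer there is one more tool, called after "Request:" as name(argument=value, ...), one argument or row to a line, values as JSON. servo_tool: Moves the arm, as the interface text tells. Its arguments: {"type":"object","properties":{"motion":{"type":"array"}},"required":["motion"]}

```bash
ls; mkdir -p pics; cat > h.py <<'E'
import numpy as np, cv2
from plant import ctrl
def snap(n,f=None):
    s=ctrl.snapshot(n)
    if f: cv2.imwrite('pics/'+f,s['frame'])
    return s
def world(s,u,v,z=None):
    """pixel->world: on plane z or by depth"""
    K=s['mtx'];T=s['extrinsics']
    d=np.array([(u-K[0,2])/K[0,0],-(v-K[1,2])/K[1,1],-1.])
    if z is None:
        return T[:3,:3]@(d*s['z_map'][int(v),int(u)])+T[:3,3]
    w=T[:3,:3]@d; o=T[:3,3]
    return o+w*(z-o[2])/w[2]
def cloud(s):
    K=s['mtx'];T=s['extrinsics'];Z=s['z_map']
    v,u=np.mgrid[:Z.shape[0],:Z.shape[1]]
    P=np.stack([(u-K[0,2])/K[0,0]*Z,-(v-K[1,2])/K[1,1]*Z,-Z],-1)
    return P@T[:3,:3].T+T[:3,3]
def proj(s,p):
    T=np.linalg.inv(s['extrinsics']);c=T[:3,:3]@np.asarray(p,float)+T[:3,3];K=s['mtx']
    return K[0,0]*c[0]/-c[2]+K[0,2], K[1,1]*c[1]/c[2]+K[1,2]
E
python3 - <<'E'
from h import *
o=ctrl.get_obs();print(o)
for n in ('scene','side','wrist'):
    s=snap(n,n+'0.png');print(n,s['mtx'],s['extrinsics'].round(3))
E
```

```text
pics
{'clock': 0.0, 'joint_pos': array([-4.91522883e+01,  2.05921503e+01,  6.35025430e-01, -2.13925185e-02,
       -7.01362054e+01, -1.65065517e+01]), 'qvel': array([ 0.02077257,  0.0361673 ,  0.00966134, -0.04095962,  0.11117437,
        0.01770956]), 'tau': array([ 1.55980331e-03, -5.82714736e+01,  2.93058157e+01,  6.99683771e+00,
        6.84496423e-03, -1.33444414e-04]), 'tool_pos': array([ 0.27799473, -0.61456475,  0.22562013]), 'orientation': array([  4.34827188,  89.90452694, 118.68214665]), 'force': array([-0.25696485, -0.51716629, -0.51969091]), 'moment': array([-0.06741527, -0.02658376,  0.04819469]), 'opening': 0.08740503308634301}
scene [[463.45780689   0.         282.12877902]
 [  0.         463.45780689 207.14273447]
 [  0.           0.           1.        ]] [[-0.118 -0.536  0.836  1.51 ]
 [ 0.993 -0.072  0.094  0.067]
 [ 0.009  0.841  0.541  0.725]
 [ 0.     0.     0.     1.   ]]
side [[526.92257873   0.         271.29900108]
 [  0.         526.92257873 207.96901654]
 [  0.           0.           1.        ]] [[-0.931  0.281 -0.234  0.269]
 [-0.365 -0.686  0.629  0.742]
 [ 0.016  0.671  0.741  1.07 ]
 [ 0.     0.     0.     1.   ]]
wrist [[297.75068131   0.         283.31593539]
 [  0.         297.75068131 208.5119536 ]
 [  0.           0.           1.        ]] [[-0.412 -0.875 -0.253  0.21 ]
 [ 0.911 -0.395 -0.116 -0.646]
 [ 0.002 -0.279  0.96   0.384]
 [ 0.     0.     0.     1.   ]]
```

View pics/scene0.png

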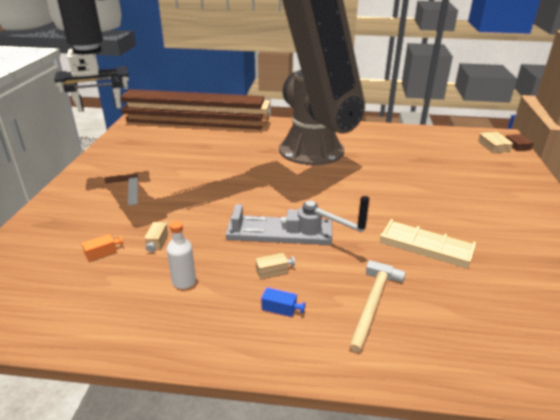

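View pics/side0.png

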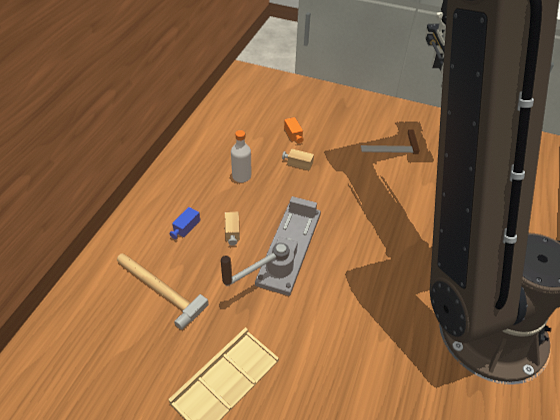

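View pics/wrist0.png

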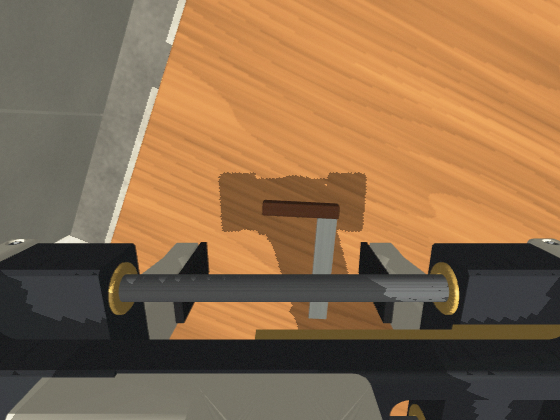

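```bash
python3 - <<'E'
from h import *
a=cv2.imread('pics/scene0.png');b=cv2.imread('pics/side0.png')
c=[cv2.resize(a[205:325,70:320],None,fx=3.0,fy=2.4,interpolation=cv2.INTER_CUBIC)[:288],]
r=lambda im,x0,y0,w,h,W,H:cv2.resize(im[y0:y0+h,x0:x0+w],(W,H),interpolation=cv2.INTER_CUBIC)
top=np.hstack([r(a,75,205,120,90,400,300),r(a,220,190,160,120,400,300)])
bot=np.hstack([r(a,370,210,120,90,400,300),r(a,450,110,110,82,400,300)])
cv2.imwrite('pics/c1.png',np.vstack([top,bot]))
top=np.hstack([r(b,150,190,180,135,400,300),r(b,220,110,120,90,400,300)])
bot=np.hstack([r(b,160,310,140,105,400,300),r(b,200,190,60,45,400,300)])
cv2.imwrite('pics/c2.png',np.vstack([top,bot]))
E
```

```text
(no output)
```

View pics/c1.png

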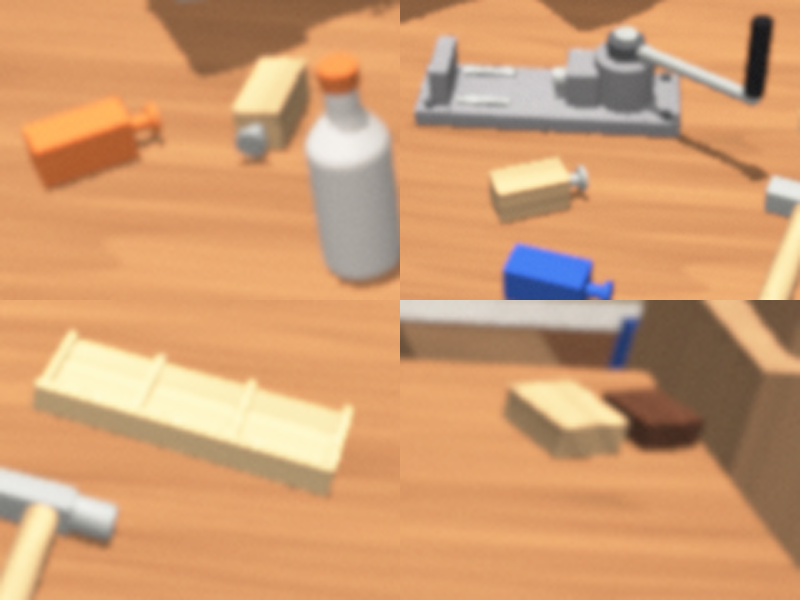

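View pics/c2.png

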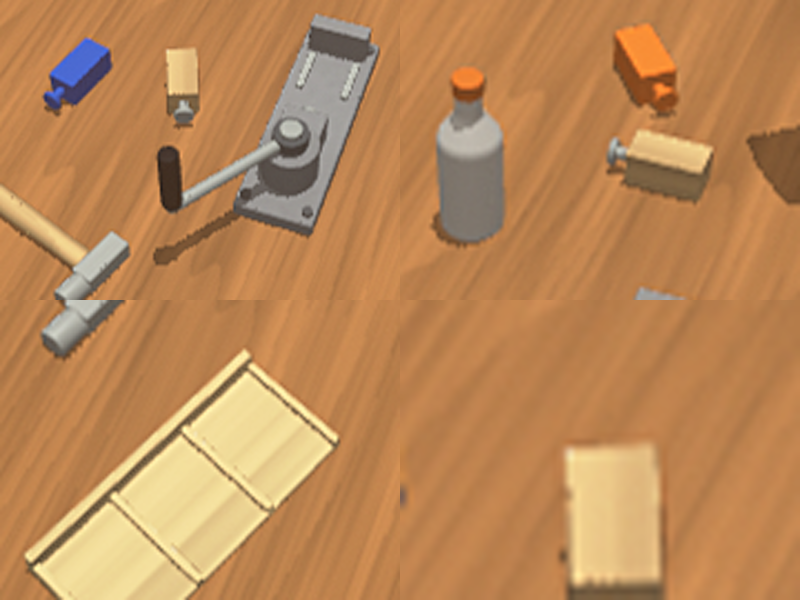

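```bash
cat > m.py <<'E'
from h import *
def blocks(s,box,verbose=True,zlo=.026,zhi=.046):
    """world-box (x0,x1,y0,y1): minAreaRect of wood-coloured points at z~0.036"""
    P=cloud(s); hsv=cv2.cvtColor(s['frame'],cv2.COLOR_BGR2HSV)
    m=(P[...,0]>box[0])&(P[...,0]<box[1])&(P[...,1]>box[2])&(P[...,1]<box[3])&(P[...,2]>zlo)&(P[...,2]<zhi)
    return P,hsv,m
E
python3 - <<'E'
from m import *
for n in ('scene','side'):
    s=snap(n); P=cloud(s); hsv=cv2.cvtColor(s['frame'],cv2.COLOR_BGR2HSV)
    pts={'scene':dict(bA=(158,229),bB=(273,259),org=(100,242),blu=(280,296),glue=(180,240),tray=(428,240),bg=(495,138),handle=(364,212),pin=(311,206),bench=(300,340)),
     'side':dict(bA=(300,156),bB=(232,222),org=(293,127),blu=(185,220),pin=(281,247),handle=(226,262),tray=(225,378),bench=(150,170))}[n]
    for k,(u,v) in pts.items(): print(n,k,world(s,u,v).round(3),hsv[v,u])
E
```

```text
scene bA [ 0.586 -0.356  0.034] [ 22  81 250]
scene bB [ 0.671 -0.048  0.036] [ 23  74 253]
scene org [ 0.659 -0.476  0.035] [ 16 159 255]
scene blu [ 0.788 -0.017  0.033] [110 180 242]
scene glue [ 0.741 -0.24   0.125] [ 16  16 177]
scene tray [0.506 0.336 0.007] [ 26  48 254]
scene bg [-0.112  0.655  0.037] [ 22  76 252]
scene handle [0.6   0.155 0.139] [160  26  30]
scene pin [0.521 0.029 0.095] [ 23   6 159]
scene bench [ 0.871  0.034 -0.002] [ 14 133 235]
side bA [ 0.59  -0.349  0.043] [ 18 112 223]
side bB [ 0.67  -0.049  0.039] [ 18 110 230]
side org [ 0.656 -0.472  0.038] [ 13 200 249]
side blu [ 0.785 -0.01   0.039] [113 164 210]
side pin [0.51  0.023 0.098] [ 39  14 188]
side handle [0.584 0.16  0.175] [10 80 73]
side tray [0.519 0.326 0.006] [ 22  94 240]
side bench [ 0.986 -0.168  0.004] [ 14 151 186]
```

```bash
python3 - <<'E'
from m import *
def rect(P,m,lo,hi):
    m=m&(P[...,2]>lo)&(P[...,2]<hi)
    m=cv2.morphologyEx(m.astype('u1'),cv2.MORPH_OPEN,np.ones((2,2)))
    n,l,st,_=cv2.connectedComponentsWithStats(m)
    if n<2: return None
    k=1+np.argmax(st[1:,4]); q=P[l==k]
    (c,sz,a)=cv2.minAreaRect(q[:,:2].astype('f4')*1000)
    return np.round(c,1),np.round(sz,1),round(a,1),len(q),q[:,2].mean().round(4)
for n in ('scene','side'):
    s=snap(n); P=cloud(s); hsv=cv2.cvtColor(s['frame'],cv2.COLOR_BGR2HSV)
    B=lambda x,y,r:(abs(P[...,0]-x)<r)&(abs(P[...,1]-y)<r)
    gray=hsv[...,1]<60
    print(n)
    print('A',rect(P,B(.588,-.353,.07)&(hsv[...,0]<40)&(hsv[...,1]>60),.027,.05))
    print('B',rect(P,B(.67,-.049,.07)&(hsv[...,1]>60),.027,.05))
    print('plate',rect(P,B(.52,-.03,.2)&gray,.012,.027))
    print('tray',rect(P,B(.51,.33,.2)&(hsv[...,0]>18),.003,.06))
    print('bg',rect(P,B(-.11,.655,.12),.02,.05))
    for z in (.05,.07): print('stop',rect(P,B(.5,-.15,.06)&gray,.045,.075))
    m=B(.5,0,.25)&gray&(P[...,2]>.1);print('h',P[m].mean(0) if m.any() else 0)
E
```

```text
scene
A (array([ 574.4, -356.5]), array([115.1,  34.3]), 0.6, 282, np.float64(0.0327))
B (array([1059.1,   -5.4]), array([911.6,  72.7]), 6.3, 364, np.float64(0.0353))
plate (array([976.5, -44.5]), array([1067.8,  270.8]), 0.4, 1580, np.float64(0.0221))
tray (array([963., 161.]), array([ 221.4, 1087. ]), 68.7, 1530, np.float64(0.0113))
bg (array([-123.2,  700.8]), array([102.2, 158.7]), 16.6, 542, np.float64(0.0294))
stop (array([1002.8,  -56.1]), array([1042.9,   24.8]), 12.3, 155, np.float64(0.0604))
stop (array([1002.8,  -56.1]), array([1042.9,   24.8]), 12.3, 155, np.float64(0.0604))
h [ 0.64586226 -0.06987055  0.16085606]
side
A (array([ 590.5, -376. ]), array([67.9, 71.8]), 1.2, 263, np.float64(0.0355))
B (array([491.9, 319.2]), array([ 35.9, 955.1]), 25.6, 326, np.float64(0.038))
plate (array([435.9, 290.2]), array([131.1, 954.2]), 12.4, 1755, np.float64(0.0272))
tray (array([459.8, 498.4]), array([212.3, 581. ]), 17.9, 4425, np.float64(0.0151))
bg None
stop (array([ 517.3, -188.8]), array([65.7, 74.1]), 3.0, 253, np.float64(0.0572))
stop (array([ 517.3, -188.8]), array([65.7, 74.1]), 3.0, 253, np.float64(0.0572))
h [ 0.32663831 -0.05366476  0.57648659]
```

```bash
python3 - <<'E'
from m import *
def rect(P,m,lo,hi):
    m=m&(P[...,2]>lo)&(P[...,2]<hi)
    n,l,st,_=cv2.connectedComponentsWithStats(m.astype('u1'),connectivity=4)
    if n<2: return None
    k=1+np.argmax(st[1:,4]); q=P[l==k]
    (c,sz,a)=cv2.minAreaRect(q[:,:2].astype('f4')*1000)
    return np.round(c,1),np.round(sz,1),round(a,1),len(q),q[:,2].mean().round(4)
for n in ('scene','side'):
    s=snap(n); P=cloud(s); hsv=cv2.cvtColor(s['frame'],cv2.COLOR_BGR2HSV)
    B=lambda x,y,r:(abs(P[...,0]-x)<r)&(abs(P[...,1]-y)<r)&(s['z_map']>0)
    gray=hsv[...,1]<60
    print(n)
    print('A',rect(P,B(.588,-.353,.07)&(hsv[...,0]<40)&(hsv[...,1]>60),.029,.05))
    print('B',rect(P,B(.67,-.049,.07)&(hsv[...,1]>60),.029,.05))
    print('plate',rect(P,B(.52,-.03,.2)&gray,.012,.032))
    print('tray',rect(P,B(.51,.33,.14)&(hsv[...,0]>18),.003,.045))
    print('bg',rect(P,B(-.11,.655,.12)&(hsv[...,2]>150),.02,.05))
    print('stop',rect(P,B(.5,-.15,.06)&gray,.052,.075))
    print('handle',rect(P,B(.59,.155,.05)&(hsv[...,2]<90),.10,.2))
    print('pin',rect(P,B(.51,.025,.05)&gray,.088,.12))
E
```

```text
scene
A (array([ 595. , -358.6]), array([38.4, 75.7]), 89.7, 268, np.float64(0.0349))
B (array([675.3, -49.5]), array([40.5, 69.9]), 26.5, 349, np.float64(0.0349))
plate (array([515.5, -51.8]), array([ 95.2, 273.3]), 2.2, 1677, np.float64(0.02))
tray (array([516.6, 329. ]), array([226.5, 107.7]), 68.7, 1533, np.float64(0.0091))
bg (array([-120.8,  673.5]), array([111.6, 101.5]), 16.5, 305, np.float64(0.033))
stop (array([ 522.8, -162.4]), array([70.5, 19.8]), 3.2, 134, np.float64(0.0604))
handle (array([596.4, 152.5]), array([15.9, 15.8]), 82.1, 203, np.float64(0.1393))
pin (array([515.5,  28.6]), array([40. , 31.6]), 78.1, 113, np.float64(0.0934))
side
A (array([ 593. , -360.1]), array([43.9, 72.1]), 88.3, 252, np.float64(0.0379))
B (array([672. , -51.7]), array([35.7, 74.4]), 25.1, 316, np.float64(0.038))
plate (array([513.2, -50.2]), array([ 90.6, 274.6]), 2.6, 1991, np.float64(0.0227))
tray (array([516.4, 330.4]), array([220.7, 100.9]), 68.4, 4400, np.float64(0.01))
bg None
stop (array([ 517.9, -162.9]), array([70. , 23.7]), 1.0, 208, np.float64(0.0623))
handle (array([588.3, 155.4]), array([18.1, 19.3]), 59.2, 235, np.float64(0.1461))
pin (array([514.9,  42.9]), array([77.2, 39.6]), 74.5, 262, np.float64(0.0946))
```

```bash
cat > p.py <<'E'
from h import *
from scipy.spatial.transform import Rotation as Ro
def pose():
    o=ctrl.get_obs(); R=Ro.from_euler('xyz',o['orientation'],degrees=True).as_matrix()
    return o,R
def psi():
    o,R=pose(); return np.degrees(np.arctan2(R[1,2],R[0,2]))
def plan(xyz,ps,n=None,cart=.055,rl=10):
    """rows (same offset each, rolled) from the present pose to TCP xyz with jaw axis at ps deg (mod 180)"""
    o,R=pose(); p0=psi(); d=np.asarray(xyz)-o['tool_pos']
    dr=-(((ps-p0)+90)%180-90)   # roll + lowers psi
    k=n or max(1,int(np.ceil(max(np.abs(d).max()*1.1/cart,np.linalg.norm(d)/.0625,abs(dr)/rl))))
    print('t',round(o['clock'],2),'pos',o['tool_pos'].round(4),'psi',round(p0,1),'F',o['force'].round(1),'open',round(o['opening'],4),'->',np.round(xyz,4),'rows',k)
    for i in range(k):
        a=np.radians(p0-dr*i/k); z=np.array([np.cos(a),np.sin(a),0]); y=np.array([-np.sin(a),np.cos(a),0])
        w=d/k
        print('{"offset":[%.4f,%.4f,%.4f],"roll":%.2f}'%(-w[2],w@y,w@z,dr/k))
    print('total roll',round(dr,1))
E
python3 -c "
from p import *
import sys
plan([.56,-.36,.23],89)"
```

```text
t 0.45 pos [ 0.2782 -0.615   0.2265] psi 114.3 F [-0.2  0.1 -0.5] open 0.0876 -> [ 0.56 -0.36  0.23] rows 7
{"offset":[-0.0005,-0.0517,0.0166],"roll":3.62}
{"offset":[-0.0005,-0.0505,0.0198],"roll":3.62}
{"offset":[-0.0005,-0.0492,0.0230],"roll":3.62}
{"offset":[-0.0005,-0.0476,0.0260],"roll":3.62}
{"offset":[-0.0005,-0.0459,0.0290],"roll":3.62}
{"offset":[-0.0005,-0.0440,0.0318],"roll":3.62}
{"offset":[-0.0005,-0.0419,0.0345],"roll":3.62}
total roll 25.3
```

Things that could be taken for the blocks, by scene pixel:
- (156,236): light wood with a steel button
- (273,265): light wood with a steel button
- (100,247): orange look-alike
- (282,302): blue look-alike
- (495,142): larger plain wood piece with no button, in the background

The crop confirms that the two wooden ones with steel buttons are the blocks. The back wall of the tray is on the side away from the robot.

Request:
servo_tool(
  motion=[
    {"offset": [0, -0.052, 0.017], "roll": 3.6, "claw": 1},
    {"offset": [0, -0.05, 0.02], "roll": 3.6, "claw": 1},
    {"offset": [0, -0.049, 0.023], "roll": 3.6, "claw": 1},
    {"offset": [0, -0.048, 0.026], "roll": 3.6, "claw": 1},
    {"offset": [0, -0.046, 0.029], "roll": 3.6, "claw": 1},
    {"offset": [0, -0.044, 0.032], "roll": 3.6, "claw": 1},
    {"offset": [0, -0.042, 0.034], "roll": 3.6, "claw": 1},
    {"offset": [0, 0, 0], "roll": 0, "claw": 1},
  ],
)

```text
clock: 1.45
tool_pos: [0.5622, -0.3569, 0.2261]
orientation: [-18.7, 90.0, 70.7]
force: [-0.8, -0.4, -0.3]
opening: 0.0877
```

```bash
python3 - <<'E'
from p import *
s=snap('wrist','w1.png')
plan([.56,-.36,.23],89)
E
```

```text
t 1.5 pos [ 0.5609 -0.3581  0.2262] psi 89.3 F [-0.8 -0.2  0.5] open 0.0877 -> [ 0.56 -0.36  0.23] rows 1
{"offset":[-0.0038,0.0009,-0.0019],"roll":0.30}
total roll 0.3
```

View pics/w1.png

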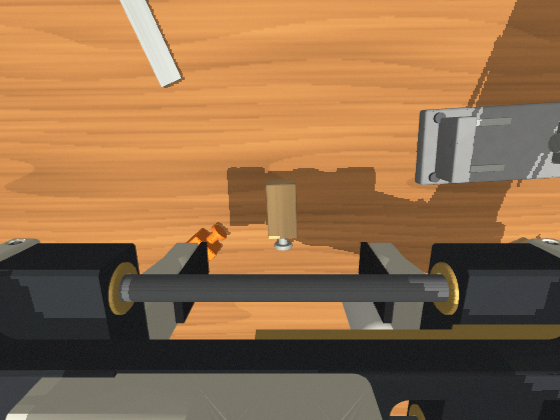

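```bash
cat > bl.py <<'E'
from p import *
def block(s,guess,zt=.036,r=.06,zb=.0,smax=None,dbg=None):
    """top face rect of the wooden block near guess: depth mask at height zt, pixels cast onto z=zt"""
    P=cloud(s);hsv=cv2.cvtColor(s['frame'],cv2.COLOR_BGR2HSV)
    m=(np.hypot(P[...,0]-guess[0],P[...,1]-guess[1])<r)&(abs(P[...,2]-zt)<.006)&(s['z_map']>0)&(hsv[...,1]>50)
    n,l,st,_=cv2.connectedComponentsWithStats(m.astype('u1'),connectivity=4)
    k=1+np.argmax(st[1:,4]); v,u=np.nonzero(l==k)
    W=np.array([world(s,a,b,zt)[:2] for a,b in zip(u,v)])
    c,sz,a=cv2.minAreaRect((W*1000).astype('f4'))
    if sz[0]<sz[1]: a+=90
    print('block centre',np.round(c,1),'size',np.round(sz,1),'long axis deg',round(a%180,1),'mean',(W.mean(0)*1000).round(1),'z',P[l==k][:,2].mean().round(4))
    return np.array(c)/1000,a
E
python3 - <<'E'
from bl import *
s=snap('wrist')
block(s,(.594,-.359))
block(snap('scene'),(.594,-.359));block(snap('side'),(.594,-.359))
for uv in((228,235),(218,228),(205,240),(340,320),(425,183),(437,183),(420,112)): print(uv,world(s,*uv).round(3))
E
```

```text
block centre [ 592.5 -359.8] size [70.6 35.8] long axis deg 1.5 mean [ 591.6 -359.8] z 0.0363
block centre [ 599.1 -356.7] size [75.5 38.5] long axis deg 2.4 mean [ 599.3 -356.8] z 0.0349
block centre [ 592.4 -359.1] size [71.8 46.2] long axis deg 1.6 mean [ 592.4 -359.4] z 0.0374
(228, 235) [ 0.635 -0.435  0.001]
(218, 228) [ 0.618 -0.444  0.018]
(205, 240) [ 0.631 -0.46   0.027]
(340, 320) [ 0.774 -0.276  0.001]
(425, 183) [ 0.562 -0.182  0.019]
(437, 183) [ 0.561 -0.167  0.021]
(420, 112) [ 0.477 -0.19   0.002]
```

```bash
python3 - <<'E'
from bl import *
plan([.592,-.360,.075],91.5,n=4)
E
```

```text
t 1.65 pos [ 0.5591 -0.3601  0.2266] psi 89.1 F [-0.   1.   0.1] open 0.0877 -> [ 0.592 -0.36   0.075] rows 4
{"offset":[0.0379,-0.0082,0.0001],"roll":-0.59}
{"offset":[0.0379,-0.0082,0.0001],"roll":-0.59}
{"offset":[0.0379,-0.0082,-0.0000],"roll":-0.59}
{"offset":[0.0379,-0.0082,-0.0001],"roll":-0.59}
total roll -2.4
```

Request:
servo_tool(
  motion=[
    {"offset": [0.038, -0.0082, 0], "roll": -0.6, "claw": 0.36},
    {"offset": [0.038, -0.0082, 0], "roll": -0.6, "claw": 0.36},
    {"offset": [0.038, -0.0082, 0], "roll": -0.6, "claw": 0.36},
    {"offset": [0.038, -0.0082, 0], "roll": -0.6, "claw": 0.36},
    {"offset": [0, 0, 0], "roll": 0, "claw": 0.36},
    {"offset": [0, 0, 0], "roll": 0, "claw": 0.36},
  ],
)

```text
clock: 2.4
tool_pos: [0.5925, -0.3607, 0.0762]
orientation: [-130.4, 89.9, -38.9]
force: [0.9, 0.7, 0.4]
opening: 0.0595
```

```bash
python3 - <<'E'
from bl import *
s=snap('wrist','w2.png')
block(snap('side'),(.594,-.359))
plan([.592,-.360,.014],91.5,n=2)
E
```

```text
block centre [ 592.2 -358.1] size [71.9 48.6] long axis deg 1.8 mean [ 590.2 -357.9] z 0.0371
t 2.5 pos [ 0.5931 -0.3605  0.077 ] psi 91.5 F [-0.1  0.1  0.5] open 0.0596 -> [ 0.592 -0.36   0.014] rows 2
{"offset":[0.0315,0.0006,0.0003],"roll":0.01}
{"offset":[0.0315,0.0006,0.0003],"roll":0.01}
total roll 0.0
```

View pics/w2.png

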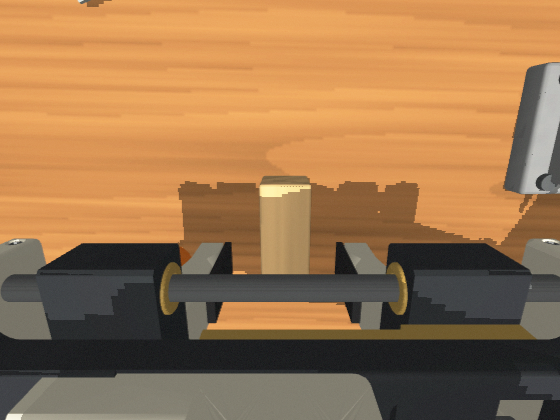

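The block runs from about (260,180) to (310,290), centred between the fingers. I'll go down, grip and lift.

Request:
servo_tool(
  motion=[
    {"offset": [0.032, 0, 0], "roll": 0, "claw": 0.36},
    {"offset": [0.031, 0, 0], "roll": 0, "claw": 0.36},
    {"offset": [0, 0, 0], "roll": 0, "claw": 0.36},
    {"offset": [0, 0, 0], "roll": 0, "claw": -0.4},
    {"offset": [0, 0, 0], "roll": 0, "claw": -0.4},
    {"offset": [0, 0, 0], "roll": 0, "claw": -0.4},
    {"offset": [0, 0, 0], "roll": 0, "claw": -0.4},
    {"offset": [-0.02, 0, 0], "roll": 0, "claw": -0.4},
    {"offset": [-0.06, 0, 0], "roll": 0, "claw": -0.4},
    {"offset": [-0.06, 0, 0], "roll": 0, "claw": -0.4},
    {"offset": [-0.03, 0, 0], "roll": 0, "claw": -0.4},
    {"offset": [0, 0, 0], "roll": 0, "claw": -0.4},
  ],
)

```text
clock: 4.0
tool_pos: [0.5938, -0.3602, 0.1864]
orientation: [-111.9, 89.6, -20.3]
force: [-0.9, -0.1, -2.5]
opening: 0.0354
```

```bash
python3 - <<'E'
from bl import *
s=snap('wrist','w3.png');snap('side','s3.png')
# nest: origin(.517,-.1184) yaw 2.4; need block turned +90.9 -> psi 91.5+90.9=182.4 (=2.4)
plan([.45,-.20,.22],2.4,n=10)
E
```

```text
t 4.1 pos [ 0.5921 -0.3593  0.182 ] psi 91.5 F [ 0.4 -0.3 -2.4] open 0.0359 -> [ 0.45 -0.2   0.22] rows 10
{"offset":[-0.0038,0.0138,0.0163],"roll":8.91}
{"offset":[-0.0038,0.0161,0.0140],"roll":8.91}
{"offset":[-0.0038,0.0181,0.0113],"roll":8.91}
{"offset":[-0.0038,0.0196,0.0084],"roll":8.91}
{"offset":[-0.0038,0.0207,0.0052],"roll":8.91}
{"offset":[-0.0038,0.0213,0.0019],"roll":8.91}
{"offset":[-0.0038,0.0213,-0.0014],"roll":8.91}
{"offset":[-0.0038,0.0208,-0.0047],"roll":8.91}
{"offset":[-0.0038,0.0199,-0.0078],"roll":8.91}
{"offset":[-0.0038,0.0184,-0.0108],"roll":8.91}
total roll 89.1
```

View pics/w3.png

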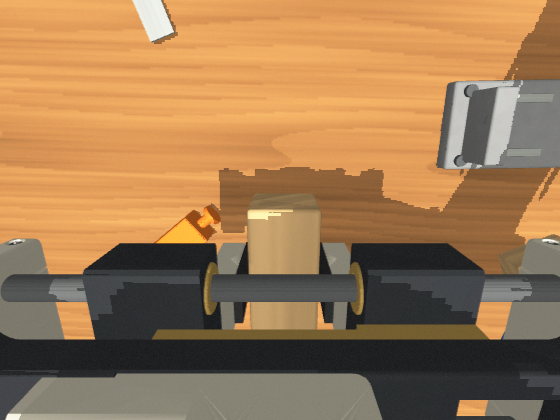

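```bash
sed -i 's/def plan(xyz,ps,n=None/def plan(xyz,ps,n=None,full=False/; s/    dr=-(((ps-p0)+90)%180-90).*/    dr=-(((ps-p0)+180)%360-180) if full else -(((ps-p0)+90)%180-90)/' p.py
python3 - <<'E'
from bl import *
plan([.52,-.20,.22],182.4,n=10,full=True)
E
```

```text
t 4.1 pos [ 0.5921 -0.3593  0.182 ] psi 91.5 F [ 0.4 -0.3 -2.4] open 0.0359 -> [ 0.52 -0.2   0.22] rows 10
{"offset":[-0.0038,0.0068,0.0161],"roll":-9.09}
{"offset":[-0.0038,0.0042,0.0170],"roll":-9.09}
{"offset":[-0.0038,0.0014,0.0174],"roll":-9.09}
{"offset":[-0.0038,-0.0014,0.0174],"roll":-9.09}
{"offset":[-0.0038,-0.0041,0.0170],"roll":-9.09}
{"offset":[-0.0038,-0.0067,0.0161],"roll":-9.09}
{"offset":[-0.0038,-0.0092,0.0149],"roll":-9.09}
{"offset":[-0.0038,-0.0114,0.0132],"roll":-9.09}
{"offset":[-0.0038,-0.0134,0.0113],"roll":-9.09}
{"offset":[-0.0038,-0.0150,0.0090],"roll":-9.09}
total roll -90.9
```

Request:
servo_tool(
  motion=[
    {"offset": [-0.004, 0.007, 0.016], "roll": -9.1, "claw": -0.4},
    {"offset": [-0.004, 0.004, 0.017], "roll": -9.1, "claw": -0.4},
    {"offset": [-0.004, 0.001, 0.017], "roll": -9.1, "claw": -0.4},
    {"offset": [-0.004, -0.001, 0.017], "roll": -9.1, "claw": -0.4},
    {"offset": [-0.004, -0.004, 0.017], "roll": -9.1, "claw": -0.4},
    {"offset": [-0.004, -0.007, 0.016], "roll": -9.1, "claw": -0.4},
    {"offset": [-0.004, -0.009, 0.015], "roll": -9.1, "claw": -0.4},
    {"offset": [-0.004, -0.011, 0.013], "roll": -9.1, "claw": -0.4},
    {"offset": [-0.004, -0.013, 0.011], "roll": -9.1, "claw": -0.4},
    {"offset": [-0.004, -0.015, 0.009], "roll": -9, "claw": -0.4},
    {"offset": [0, 0, 0], "roll": 0, "claw": -0.4},
    {"offset": [0, 0, 0], "roll": 0, "claw": -0.4},
  ],
)

```text
clock: 5.6
tool_pos: [0.5205, -0.2023, 0.2207]
orientation: [-6.4, 89.9, 175.9]
force: [0.5, 0.4, -2.5]
opening: 0.0357
```

```bash
python3 - <<'E'
from bl import *
s=snap('wrist','w4.png')
a=np.radians(2.4);X=np.array([np.cos(a),np.sin(a),0]);Y=np.array([-np.sin(a),np.cos(a),0])
O=np.array([.5171,-.1184,0])
im=s['frame'].copy()
for x,y,z in((-45,-70,20),(45,-70,20),(45,205,20),(-45,205,20),(-35,-35,62),(35,-35,62),(23,0,25),(-23,0,25)):
    u,v=proj(s,O+X*x/1e3+Y*y/1e3+[0,0,z/1e3]);cv2.circle(im,(int(u),int(v)),3,(0,0,255),1)
cv2.imwrite('pics/w4m.png',im)
plan(O+Y*.004+[0,0,.1],182.4,full=True)
E
```

```text
t 5.65 pos [ 0.5206 -0.2024  0.2208] psi -177.7 F [-0.1 -0.  -1.5] open 0.0362 -> [ 0.5169 -0.1144  0.1   ] rows 3
{"offset":[0.0403,-0.0294,0.0000],"roll":-0.03}
{"offset":[0.0403,-0.0294,0.0000],"roll":-0.03}
{"offset":[0.0403,-0.0294,-0.0000],"roll":-0.03}
total roll -0.1
```

View pics/w4m.png

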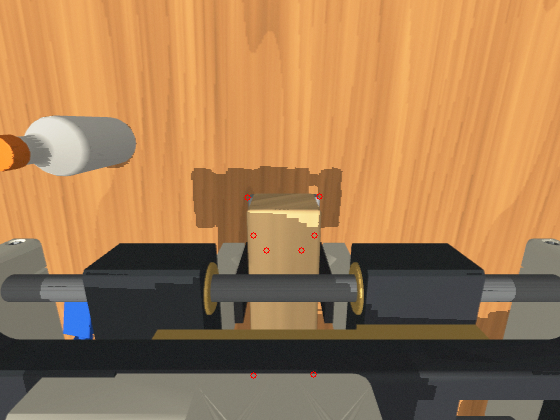

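```bash
python3 - <<'E'
from bl import *
a=np.radians(2.4);X=np.array([np.cos(a),np.sin(a),0]);Y=np.array([-np.sin(a),np.cos(a),0])
O=np.array([.5171,-.1184,0])
out=[]
for n,(x0,y0,w,h) in (('side',(210,170,160,150)),('scene',(215,180,160,80))):
    s=snap(n);k=800/w*.95
    f=4.0; im=cv2.resize(s['frame'][y0:y0+h,x0:x0+w],None,fx=f,fy=f,interpolation=cv2.INTER_CUBIC)
    for x,y,z in((-45,-70,20),(45,-70,20),(45,205,20),(-45,205,20),(-35,-35,62),(35,-35,62),(23,0,25),(-23,0,25),(0,-35,20),(0,72,38)):
        u,v=proj(s,O+X*x/1e3+Y*y/1e3+[0,0,z/1e3]);cv2.circle(im,(int((u-x0+.5)*f),int((v-y0+.5)*f)),4,(0,0,255),1)
    cv2.imwrite('pics/o_%s.png'%n,im)
E
```

```text
(no output)
```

View pics/o_side.png

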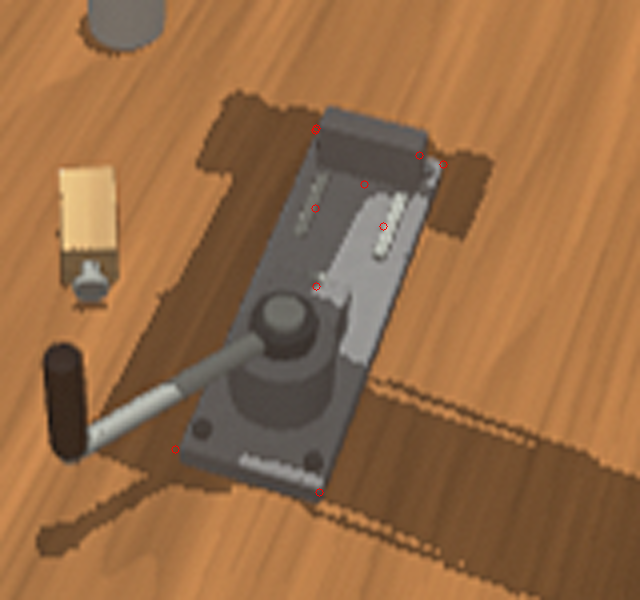

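View pics/o_scene.png

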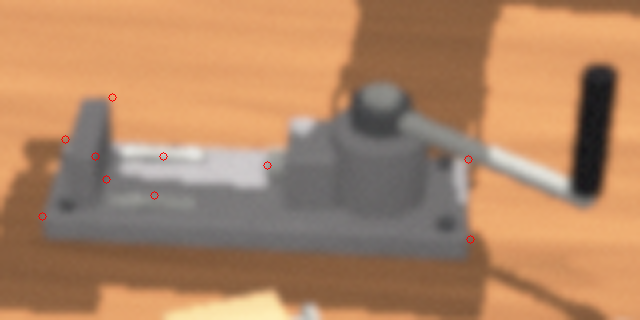

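```bash
python3 - <<'E'
import cv2
im=cv2.imread('pics/w1.png')[95:200,400:560]
cv2.imwrite('pics/w1c.png',cv2.resize(im,None,fx=5,fy=5,interpolation=cv2.INTER_CUBIC))
E
```

```text
(no output)
```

View pics/w1c.png

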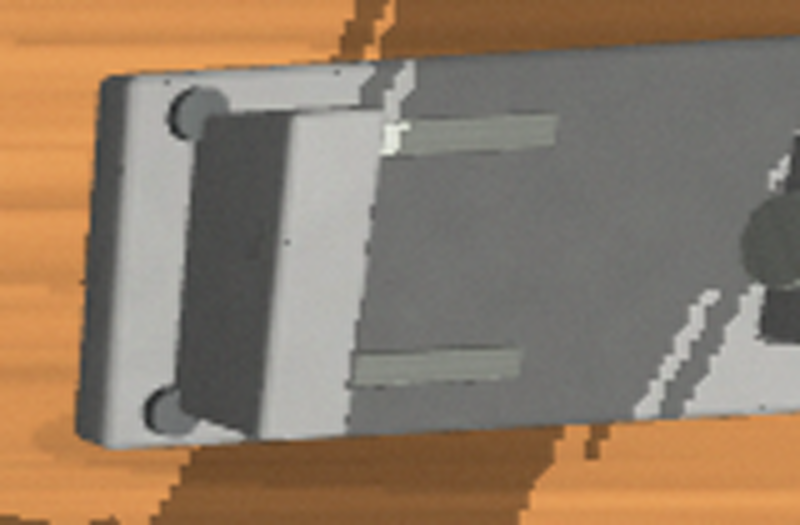

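```bash
python3 - <<'E'
from bl import *
s=snap('wrist');o,R=pose()
T=np.eye(4);T[:3,:3]=R;T[:3,3]=o['tool_pos']
C=np.linalg.inv(T)@s['extrinsics'];print(C.round(4).tolist())
a=np.radians(89.3);z=np.array([np.cos(a),np.sin(a),0]);x=np.array([0,0,-1.]);y=np.cross(z,x)
T=np.eye(4);T[:3,:3]=np.stack([x,y,z],1);T[:3,3]=[.5609,-.3581,.2262]
s['extrinsics']=T@C
f=lambda u,v,zz:world(s,400+(u+0)/5-.4,95+v/5-.4,zz)
A=f(130,77,.02);B=f(107,446,.02);print(A.round(4),B.round(4),np.linalg.norm(A-B),np.degrees(np.arctan2(*(B-A)[1::-1])))
r=[f(395,155,.025),f(555,143,.025),f(358,353,.025),f(520,347,.025)]
for q in r:print(q.round(4))
E=[f(100,75,.02)]
E2=[f(420,60,.02),f(790,37,.02),f(190,441,.02),f(790,410,.02)]
for q in E2:print('edge',q.round(4))
st=[f(383,112,.062),f(345,433,.062)];print('stop',[q.round(4) for q in st])
E
```

```text
[[0.0001, 0.2791, -0.9603, -0.1585], [-0.0006, 0.9603, 0.2791, 0.0757], [1.0, 0.0006, 0.0002, -0.0008], [0.0, 0.0, 0.0, 1.0]]
[ 0.474  -0.1923  0.02  ] [ 0.5614 -0.1875  0.02  ] 0.0875160814674807 3.141968049110343
[ 0.4922 -0.1308  0.025 ]
[ 0.49   -0.0941  0.025 ]
[ 0.5383 -0.1319  0.025 ]
[ 0.5373 -0.0931  0.025 ]
edge [ 0.4711 -0.1255  0.02  ]
edge [ 0.4672 -0.0409  0.02  ]
edge [ 0.5604 -0.167   0.02  ]
edge [ 0.5545 -0.0196  0.02  ]
stop [array([ 0.4829, -0.1581,  0.062 ]), array([ 0.5504, -0.1551,  0.062 ])]
```

Request:
servo_tool(
  motion=[
    {"offset": [0.0, -0.044, 0.002], "roll": 0, "claw": -0.4},
    {"offset": [0.0, -0.044, 0.002], "roll": 0, "claw": -0.4},
    {"offset": [0.05, 0, 0], "roll": 0, "claw": -0.4},
    {"offset": [0.05, 0, 0], "roll": 0, "claw": -0.4},
    {"offset": [0.05, 0, 0], "roll": 0, "claw": -0.4},
    {"offset": [0, 0, 0], "roll": 0, "claw": -0.4},
    {"offset": [0, 0, 0], "roll": 0, "claw": -0.4},
  ],
)

```text
clock: 6.68
tool_pos: [0.5143, -0.1147, 0.0731]
orientation: [158.1, 89.9, -19.4]
force: [0.8, 0.1, -0.8]
opening: 0.0357
```

```bash
python3 - <<'E'
from bl import *
snap('wrist','w5.png');snap('side','s5.png')
plan([.5163,-.114,.0345],182.45,full=True)
im=cv2.imread('pics/s5.png');cv2.imwrite('pics/s5c.png',cv2.resize(im[170:320,180:380],None,fx=4,fy=4,interpolation=cv2.INTER_CUBIC))
E
```

```text
t 6.78 pos [ 0.5148 -0.1144  0.0738] psi -177.6 F [ 0.2 -0.1 -1.8] open 0.0358 -> [ 0.5163 -0.114   0.0345] rows 1
{"offset":[0.0393,-0.0004,-0.0015],"roll":-0.01}
total roll -0.0
```

View pics/s5c.png

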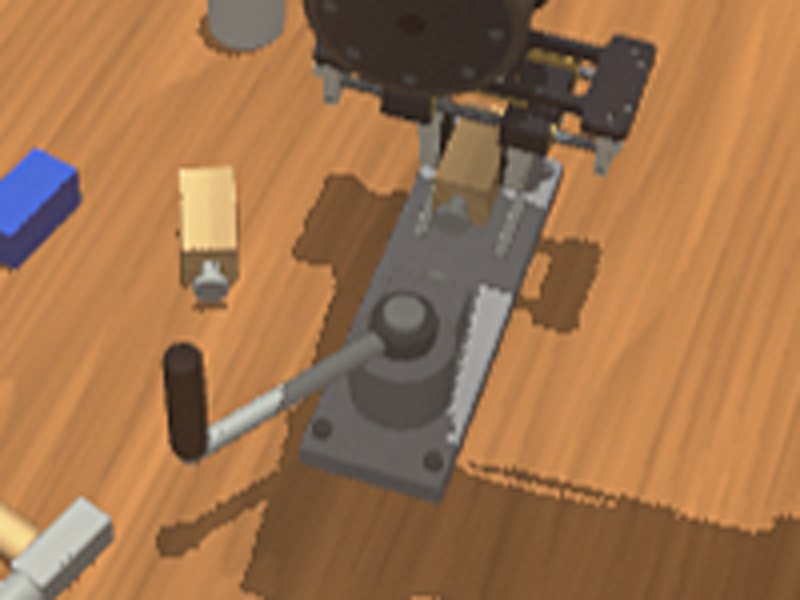

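View pics/w5.png

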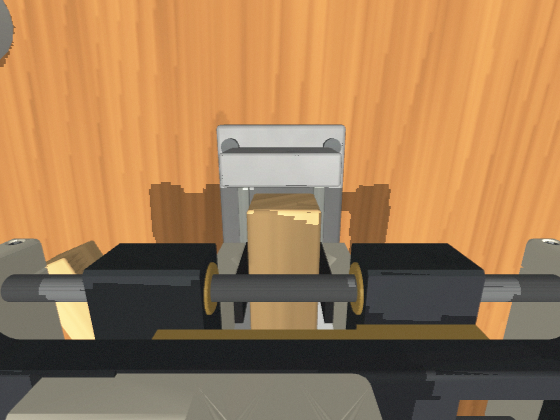

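Request:
servo_tool(
  motion=[
    {"offset": [0.02, 0, -0.0016], "roll": 0, "claw": -0.4},
    {"offset": [0.0165, 0, 0], "roll": 0, "claw": -0.4},
    {"offset": [0, 0, 0], "roll": 0, "claw": -0.4},
    {"offset": [0, 0, 0], "roll": 0, "claw": -0.4},
  ],
)

```text
clock: 7.28
tool_pos: [0.5157, -0.1143, 0.0366]
orientation: [-179.4, 89.9, 3.1]
force: [0.0, -0.2, -2.0]
opening: 0.0361
```

```bash
python3 - <<'E'
from bl import *
plan([.5163,-.114,.0345],182.45,full=True)
E
```

```text
t 7.28 pos [ 0.5157 -0.1143  0.0366] psi -177.5 F [ 0.  -0.2 -2. ] open 0.0361 -> [ 0.5163 -0.114   0.0345] rows 1
{"offset":[0.0021,-0.0003,-0.0006],"roll":0.00}
total roll 0.0
```

Request:
servo_tool(
  motion=[
    {"offset": [0.0015, 0, 0], "roll": 0, "claw": -0.4},
    {"offset": [0.001, 0, 0], "roll": 0, "claw": -0.4},
    {"offset": [0, 0, 0], "roll": 0, "claw": -0.4},
  ],
)

```text
clock: 7.65
tool_pos: [0.515, -0.1144, 0.0329]
orientation: [174.5, 90.0, -3.0]
force: [-0.8, 0.4, 0.8]
opening: 0.0359
```

Request:
servo_tool(
  motion=[
    {"offset": [0, 0, 0], "roll": 0, "claw": -0.1},
    {"offset": [0, 0, 0], "roll": 0, "claw": 0.27},
    {"offset": [0, 0, 0], "roll": 0, "claw": 0.27},
    {"offset": [-0.03, 0, 0], "roll": 0, "claw": 0.27},
    {"offset": [-0.06, 0, 0], "roll": 0, "claw": 0.27},
    {"offset": [-0.06, 0, 0], "roll": 0, "claw": 0.27},
    {"offset": [-0.06, 0, 0], "roll": 0, "claw": 0.27},
    {"offset": [0, 0, 0], "roll": 0, "claw": 0.27},
  ],
)

```text
clock: 8.65
tool_pos: [0.5173, -0.1145, 0.2481]
orientation: [178.3, 89.4, 0.8]
force: [0.1, -0.2, -0.5]
opening: 0.0555
```

```bash
python3 - <<'E'
from bl import *
s=snap('wrist','w6.png')
block(s,(.516,-.114),zt=.056)
P=cloud(s);hsv=cv2.cvtColor(s['frame'],cv2.COLOR_BGR2HSV)
plan([.55,.13,.24],182.45,full=True)
E
```

```text
block centre [ 515.6 -115.6] size [35.7 68.6] long axis deg 92.6 mean [ 515.6 -116.6] z 0.0564
t 8.7 pos [ 0.5157 -0.1142  0.2451] psi -177.6 F [ 0.2 -0.7 -0.7] open 0.0557 -> [0.55 0.13 0.24] rows 5
{"offset":[0.0010,-0.0485,-0.0089],"roll":-0.00}
{"offset":[0.0010,-0.0485,-0.0089],"roll":-0.00}
{"offset":[0.0010,-0.0485,-0.0089],"roll":-0.00}
{"offset":[0.0010,-0.0485,-0.0089],"roll":-0.00}
{"offset":[0.0010,-0.0485,-0.0089],"roll":-0.00}
total roll -0.0
```

View pics/w6.png

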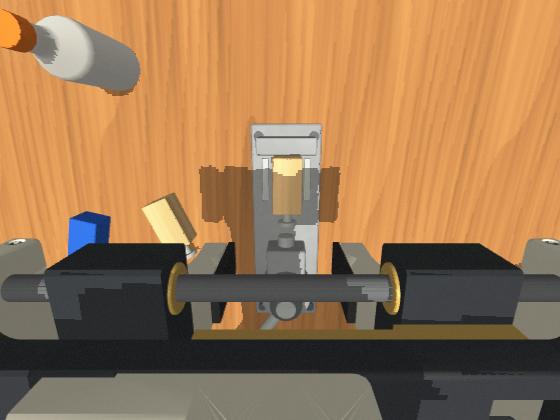

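```bash
python3 - <<'E'
from bl import *
plan([.575,.11,.25],148,full=True)
E
```

```text
t 8.7 pos [ 0.5157 -0.1142  0.2451] psi -177.6 F [ 0.2 -0.7 -0.7] open 0.0557 -> [0.575 0.11  0.25 ] rows 5
{"offset":[-0.0010,-0.0443,-0.0138],"roll":6.89}
{"offset":[-0.0010,-0.0456,-0.0084],"roll":6.89}
{"offset":[-0.0010,-0.0463,-0.0028],"roll":6.89}
{"offset":[-0.0010,-0.0463,0.0028],"roll":6.89}
{"offset":[-0.0010,-0.0456,0.0083],"roll":6.89}
total roll 34.4
```

Request:
servo_tool(
  motion=[
    {"offset": [-0.001, -0.044, -0.014], "roll": 6.9, "claw": 0.36},
    {"offset": [-0.001, -0.046, -0.008], "roll": 6.9, "claw": 0.36},
    {"offset": [-0.001, -0.046, -0.003], "roll": 6.9, "claw": 0.36},
    {"offset": [-0.001, -0.046, 0.003], "roll": 6.9, "claw": 0.36},
    {"offset": [-0.001, -0.046, 0.008], "roll": 6.9, "claw": 0.36},
    {"offset": [0, 0, 0], "roll": 0, "claw": 0.36},
    {"offset": [0, 0, 0], "roll": 0, "claw": 0.36},
  ],
)

```text
clock: 9.57
tool_pos: [0.5734, 0.1094, 0.2461]
orientation: [56.7, 89.8, -155.2]
force: [-0.3, -0.5, -0.7]
opening: 0.0598
```

```bash
python3 - <<'E'
from bl import *
s=snap('wrist','w7.png');
P=cloud(s);hsv=cv2.cvtColor(s['frame'],cv2.COLOR_BGR2HSV)
m=(np.hypot(P[...,0]-.592,P[...,1]-.154)<.05)&(abs(P[...,2]-.171)<.01)&(s['z_map']>0)
v,u=np.nonzero(m);print(len(v))
W=np.array([world(s,a,b,.173) for a,b in zip(u,v)]);print(W.mean(0),cv2.minEnclosingCircle((W[:,:2]*1000).astype('f4')),u.mean(),v.mean())
m=(np.hypot(P[...,0]-.513,P[...,1]-.028)<.03)&(P[...,2]>.088)&(P[...,2]<.12)&(s['z_map']>0)
v,u=np.nonzero(m);print(len(v),P[m].mean(0),P[m][:,2].max(),cv2.minEnclosingCircle((P[m][:,:2]*1000).astype('f4')),u.mean(),v.mean())
plan([.592,.154,.24],148,full=True)
E
```

```text
460
[0.58768863 0.14898362 0.173     ] ((587.7058715820312, 149.76194763183594), 11.986815452575684) 294.63260869565215 263.54347826086956
1474 [0.51222281 0.02836459 0.09381147] 0.09967868112252237 ((514.5296630859375, 31.737449645996094), 25.992979049682617) 293.1668928086838 94.43894165535957
t 9.62 pos [0.5735 0.1089 0.2465] psi 148.0 F [ 0.8  0.5 -0.2] open 0.0595 -> [0.592 0.154 0.24 ] rows 1
{"offset":[0.0065,-0.0480,0.0082],"roll":-0.03}
total roll -0.0
```

View pics/w7.png

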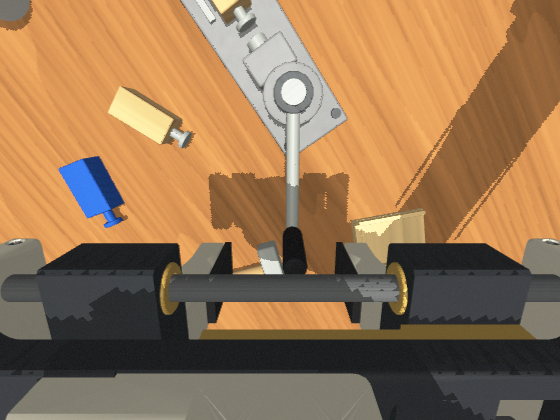

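```bash
python3 - <<'E'
from bl import *
s=snap('wrist')
p=world(s,294,91,.1);q=world(s,291.5,190,.083);print(p,q,world(s,293,91))
for uv in((293,235),(294,245),(293,265)):print(world(s,*uv))
d=(q-p)[:2];d/=np.linalg.norm(d);print(np.degrees(np.arctan2(d[1],d[0])),p[:2]+.15*d)
E
```

```text
[0.51038894 0.02596771 0.1       ] [0.56482215 0.11074942 0.083     ] [0.51096321 0.02526332 0.09692139]
[0.58480681 0.14422246 0.11967743]
[0.5846514  0.14413253 0.14597292]
[0.5895609  0.14858237 0.17424779]
57.297933517905015 [0.59142954 0.1521914 ]
```

```bash
python3 - <<'E'
from bl import *
plan([.590,.1515,.21],148,full=True,n=1)
E
```

```text
t 9.68 pos [0.5737 0.1087 0.2469] psi 147.9 F [-0.6 -0.4  1.1] open 0.0599 -> [0.59   0.1515 0.21  ] rows 1
{"offset":[0.0369,-0.0450,0.0089],"roll":-0.07}
total roll -0.1
```

Request:
servo_tool(
  motion=[
    {"offset": [0.01, -0.045, 0.009], "roll": 0, "claw": 0.36},
    {"offset": [0.027, 0, 0], "roll": 0, "claw": 0.36},
    {"offset": [0, 0, 0], "roll": 0, "claw": 0.36},
    {"offset": [0, 0, 0], "roll": 0, "claw": 0.36},
  ],
)

```text
clock: 10.18
tool_pos: [0.5908, 0.1516, 0.2116]
orientation: [-152.3, 89.9, -4.4]
force: [0.8, -0.6, -0.5]
opening: 0.0594
```

```bash
python3 - <<'E'
from bl import *
s=snap('wrist','w8.png')
print(proj(s,[.590,.1515,.173]))
plan([.590,.1515,.125],148,full=True)
E
```

```text
(np.float64(285.4289092925019), np.float64(231.97443985934478))
t 10.22 pos [0.5909 0.1519 0.212 ] psi 147.9 F [-0.1  0.5  1.4] open 0.0593 -> [0.59   0.1515 0.125 ] rows 2
{"offset":[0.0435,0.0004,0.0003],"roll":-0.05}
{"offset":[0.0435,0.0004,0.0003],"roll":-0.05}
total roll -0.1
```

View pics/w8.png

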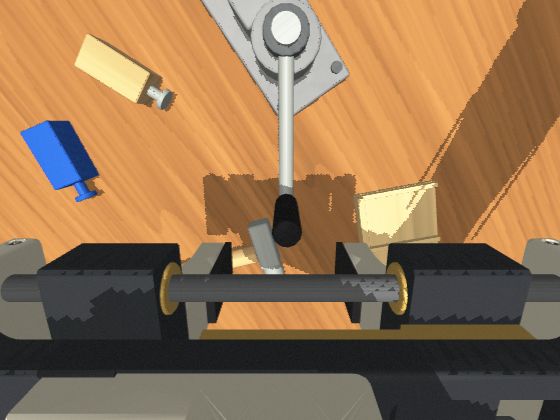

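Request:
servo_tool(
  motion=[
    {"offset": [0.044, 0, 0], "roll": 0, "claw": 0.36},
    {"offset": [0.043, 0, 0], "roll": 0, "claw": 0.36},
    {"offset": [0, 0, 0], "roll": 0, "claw": 0.0},
    {"offset": [0, 0, 0], "roll": 0, "claw": -0.7},
    {"offset": [0, 0, 0], "roll": 0, "claw": -0.7},
    {"offset": [0, 0, 0], "roll": 0, "claw": -0.7},
    {"offset": [0, 0, 0], "roll": 0, "claw": -0.7},
  ],
)

```text
clock: 11.1
tool_pos: [0.5899, 0.1537, 0.125]
orientation: [-65.9, 89.9, 82.1]
force: [-6.9, 5.3, 8.3]
opening: 0.0212
```

```bash
python3 - <<'E'
from bl import *
plan([.590,.1515,.125],148,full=True)
o,R=pose();d=o['tool_pos'][:2]-[.5107,.0257];print(np.hypot(*d),np.degrees(np.arctan2(d[1],d[0])))
E
```

```text
t 11.1 pos [0.5899 0.1537 0.125 ] psi 148.0 F [-6.9  5.3  8.3] open 0.0212 -> [0.59   0.1515 0.125 ] rows 1
{"offset":[0.0000,0.0018,-0.0012],"roll":-0.05}
total roll -0.0
0.15049958263869695 58.240511367246974
```

Request:
servo_tool(
  motion=[
    {"offset": [0, 0.0006, 0.0131], "roll": -5, "claw": -0.7},
    {"offset": [0, 0.0006, 0.0131], "roll": -5, "claw": -0.7},
    {"offset": [0, 0.0006, 0.0131], "roll": -5, "claw": -0.7},
    {"offset": [0, 0.0006, 0.0131], "roll": -5, "claw": -0.7},
    {"offset": [0, 0.0006, 0.0131], "roll": -5, "claw": -0.7},
    {"offset": [0, 0.0006, 0.0131], "roll": -5, "claw": -0.7},
    {"offset": [0, 0.0006, 0.0131], "roll": -5, "claw": -0.7},
    {"offset": [0, 0.0006, 0.0131], "roll": -5, "claw": -0.7},
    {"offset": [0, 0.0006, 0.0131], "roll": -5, "claw": -0.7},
    {"offset": [0, 0.0006, 0.0131], "roll": -5, "claw": -0.7},
  ],
)

```text
clock: 12.35
tool_pos: [0.4675, 0.1703, 0.1251]
orientation: [-165.2, 89.5, 33.0]
force: [13.7, 3.5, -7.0]
opening: 0.0215
```

```bash
cat > lv.py <<'E'
from bl import *
o,R=pose();d=o['tool_pos'][:2]-[.5107,.0257];a=np.degrees(np.arctan2(d[1],d[0]));r=np.hypot(*d)
t=np.array([-d[1],d[0]])/r
print('t',round(o['clock'],2),'r',r.round(4),'ang',a.round(2),'psi-90',round(psi()%360-90,1),'Ft',(o['force'][:2]@t).round(1),'Fr',(o['force'][:2]@d/r).round(1),'Fz',o['force'][2].round(1),'z',o['tool_pos'][2].round(4),'open',o['opening'].round(4))
E
python3 lv.py
```

```text
Traceback (most recent call last):
  File "lv.py", line 4, in <module>
    print('t',round(o['clock'],2),'r',r.round(4),'ang',a.round(2),'psi-90',round(psi()%360-90,1),'Ft',(o['force'][:2]@t).round(1),'Fr',(o['force'][:2]@d/r).round(1),'Fz',o['force'][2].round(1),'z',o['tool_pos'][2].round(4),'open',o['opening'].round(4))
                                                                                                                                                                                                                                      ^^^^^^^^^^^^^^^^^^
AttributeError: 'float' object has no attribute 'round'
```

Request:
servo_tool(
  motion=[
    {"offset": [0, 0.0004, 0.0105], "roll": -4, "claw": -0.7},
    {"offset": [0, 0.0004, 0.0105], "roll": -4, "claw": -0.7},
    {"offset": [0, 0.0004, 0.0105], "roll": -4, "claw": -0.7},
    {"offset": [0, 0.0004, 0.0105], "roll": -4, "claw": -0.7},
    {"offset": [0, 0.0001, 0.0052], "roll": -2, "claw": -0.7},
    {"offset": [0, 0, 0], "roll": 0, "claw": -0.7},
    {"offset": [0, 0, 0], "roll": 0, "claw": -0.7},
  ],
)

```text
clock: 13.22
tool_pos: [0.4254, 0.1501, 0.125]
orientation: [-170.7, 89.5, 45.3]
force: [7.7, 10.0, -7.0]
opening: 0.0218
```

```bash
sed -i "s/o\['opening'\].round(4)/round(o['opening'],4)/" lv.py; python3 lv.py
```

```text
t 13.22 r 0.1508 ang 124.45 psi-90 126.0 Ft -12.0 Fr 3.9 Fz -7.0 z 0.125 open 0.0218
```

Request:
servo_tool(
  motion=[
    {"offset": [0, 0, 0.004], "roll": -1.5, "claw": -0.7},
    {"offset": [0, 0, 0.004], "roll": -1, "claw": -0.7},
    {"offset": [0, 0, 0], "roll": 0, "claw": -0.7},
    {"offset": [0, 0, 0], "roll": 0, "claw": -0.7},
  ],
)

```text
clock: 13.72
tool_pos: [0.4202, 0.1463, 0.1251]
orientation: [-174.9, 89.3, 43.6]
force: [13.7, 13.3, -13.9]
opening: 0.0217
```

```bash
python3 lv.py
```

```text
t 13.72 r 0.1508 ang 126.89 psi-90 128.5 Ft -18.9 Fr 2.4 Fz -13.9 z 0.1251 open 0.0217
```

Request:
servo_tool(
  motion=[
    {"offset": [0, 0, 0.003], "roll": -0.5, "claw": -0.7},
    {"offset": [0, 0, 0.003], "roll": -0.5, "claw": -0.7},
    {"offset": [0, 0, 0], "roll": 0, "claw": -0.7},
    {"offset": [0, 0, 0], "roll": 0, "claw": -0.7},
  ],
)

```text
clock: 14.22
tool_pos: [0.4196, 0.1458, 0.1253]
orientation: [-179.3, 88.8, 40.2]
force: [36.5, 19.4, -37.6]
opening: 0.0216
```

```bash
python3 lv.py; python3 - <<'E'
from bl import *
s=snap('side');im=s['frame'];cv2.imwrite('pics/s9c.png',cv2.resize(im[170:320,180:380],None,fx=4,fy=4,interpolation=cv2.INTER_CUBIC))
E
```

```text
t 14.22 r 0.1507 ang 127.17 psi-90 129.6 Ft -40.8 Fr -6.6 Fz -37.6 z 0.1253 open 0.0216
```

View pics/s9c.png

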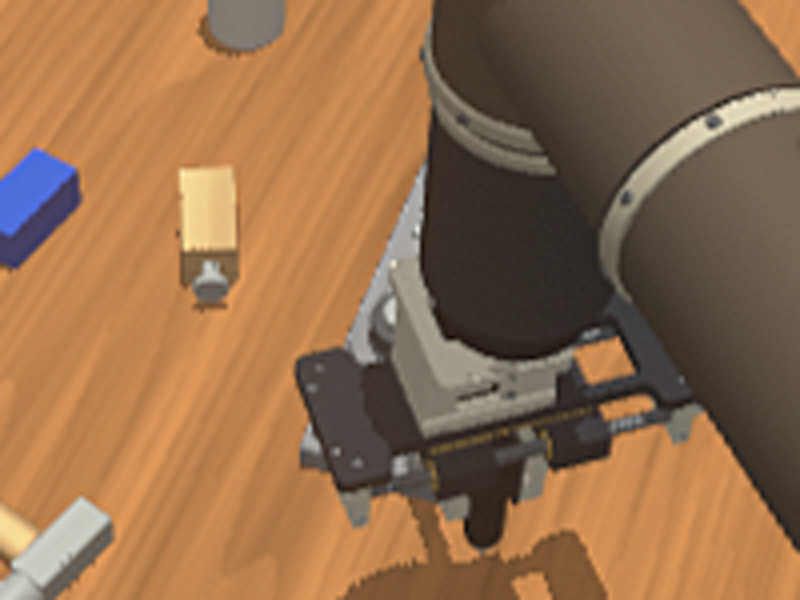

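Request:
servo_tool(
  motion=[
    {"offset": [0, 0, -0.003], "roll": 0.5, "claw": -0.7},
    {"offset": [0, 0, -0.004], "roll": 0.5, "claw": -0.7},
    {"offset": [0, 0.0001, -0.0052], "roll": 2, "claw": -0.7},
    {"offset": [0, 0.0002, -0.0078], "roll": 3, "claw": -0.7},
    {"offset": [0, 0.0002, -0.0078], "roll": 3, "claw": -0.7},
    {"offset": [0, 0.0002, -0.0078], "roll": 3, "claw": -0.7},
    {"offset": [0, 0.0002, -0.0078], "roll": 3, "claw": -0.7},
    {"offset": [0, 0.0002, -0.0078], "roll": 3, "claw": -0.7},
    {"offset": [0, 0.0002, -0.0078], "roll": 3, "claw": -0.7},
    {"offset": [0, 0.0002, -0.0078], "roll": 3, "claw": -0.7},
    {"offset": [0, 0.0002, -0.0078], "roll": 3, "claw": -0.7},
    {"offset": [0, 0.0002, -0.0078], "roll": 3, "claw": -0.7},
  ],
)

```text
clock: 15.78
tool_pos: [0.4879, 0.1747, 0.125]
orientation: [-159.2, 89.6, 30.2]
force: [8.6, 2.9, -2.9]
opening: 0.0216
```

```bash
python3 lv.py
```

```text
t 15.78 r 0.1507 ang 98.69 psi-90 99.4 Ft -9.0 Fr 1.6 Fz -2.9 z 0.125 open 0.0216
```

40° of lever travel is left.

Request:
servo_tool(
  motion=[
    {"offset": [0, 0.0002, -0.0078], "roll": 3, "claw": -0.7},
    {"offset": [0, 0.0002, -0.0078], "roll": 3, "claw": -0.7},
    {"offset": [0, 0.0002, -0.0078], "roll": 3, "claw": -0.7},
    {"offset": [0, 0.0002, -0.0078], "roll": 3, "claw": -0.7},
    {"offset": [0, 0.0002, -0.0078], "roll": 3, "claw": -0.7},
    {"offset": [0, 0.0002, -0.0078], "roll": 3, "claw": -0.7},
    {"offset": [0, 0.0002, -0.0078], "roll": 3, "claw": -0.7},
    {"offset": [0, 0.0002, -0.0078], "roll": 3, "claw": -0.7},
    {"offset": [0, 0.0002, -0.0078], "roll": 3, "claw": -0.7},
    {"offset": [0, 0.0002, -0.0078], "roll": 3, "claw": -0.7},
    {"offset": [0, 0.0002, -0.0078], "roll": 3, "claw": -0.7},
    {"offset": [0, 0, 0], "roll": 0, "claw": -0.7},
  ],
)

```text
clock: 17.27
tool_pos: [0.5721, 0.163, 0.125]
orientation: [-140.1, 89.7, 16.3]
force: [8.4, -0.6, -1.6]
opening: 0.0214
```

```bash
python3 lv.py
```

```text
t 17.27 r 0.1504 ang 65.92 psi-90 66.4 Ft -7.9 Fr 2.9 Fz -1.6 z 0.125 open 0.0214
```

Request:
servo_tool(
  motion=[
    {"offset": [0, 0.0002, -0.0065], "roll": 2.5, "claw": -0.7},
    {"offset": [0, 0.0001, -0.0052], "roll": 2, "claw": -0.7},
    {"offset": [0, 0.0001, -0.0052], "roll": 2, "claw": -0.7},
    {"offset": [0, 0, -0.003], "roll": 1, "claw": -0.7},
    {"offset": [0, 0, 0], "roll": 0, "claw": -0.7},
    {"offset": [0, 0, 0], "roll": 0, "claw": -0.7},
  ],
)

```text
clock: 18.02
tool_pos: [0.5893, 0.1538, 0.1251]
orientation: [-133.7, 89.7, 15.3]
force: [7.1, -0.0, -2.4]
opening: 0.0213
```

```bash
python3 lv.py
```

```text
t 18.02 r 0.1503 ang 58.48 psi-90 59.0 Ft -6.0 Fr 3.7 Fz -2.4 z 0.1251 open 0.0213
```

Request:
servo_tool(
  motion=[
    {"offset": [0, 0, -0.0015], "roll": 0.5, "claw": -0.7},
    {"offset": [0, 0, -0.0015], "roll": 0.5, "claw": -0.7},
    {"offset": [0, 0, 0], "roll": 0, "claw": -0.7},
    {"offset": [0, 0, 0], "roll": 0, "claw": -0.7},
  ],
)

```text
clock: 18.52
tool_pos: [0.5897, 0.1533, 0.125]
orientation: [-99.0, 89.8, 49.0]
force: [-2.5, 7.7, 5.6]
opening: 0.0216
```

```bash
python3 lv.py
```

```text
t 18.52 r 0.1501 ang 58.24 psi-90 58.0 Ft 6.2 Fr 5.2 Fz 5.6 z 0.125 open 0.0216
```

Tangential force has changed sign and the angle matches the rest reading, so the lever is home. I'll open the fingers, rise and look.

Request:
servo_tool(
  motion=[
    {"offset": [0, 0, 0], "roll": 0, "claw": -0.3},
    {"offset": [0, 0, 0], "roll": 0, "claw": 0.2},
    {"offset": [0, 0, 0], "roll": 0, "claw": 0.3},
    {"offset": [-0.03, 0, 0], "roll": 0, "claw": 0.3},
    {"offset": [-0.05, 0, 0], "roll": 0, "claw": 0.3},
    {"offset": [-0.04, 0, 0], "roll": 0, "claw": 0.3},
    {"offset": [0, 0, 0], "roll": 0, "claw": 0.3},
  ],
)

```text
clock: 19.4
tool_pos: [0.5909, 0.1519, 0.2474]
orientation: [-124.3, 89.6, 23.6]
force: [-0.4, 0.5, 0.2]
opening: 0.0565
```

```bash
python3 lv.py; python3 - <<'E'
from bl import *
s=snap('wrist','w10.png')
print(world(s,286,28,.1))
plan([.53,-.09,.235],182.45,full=True)
E
```

```text
t 19.4 r 0.1495 ang 57.57 psi-90 57.9 Ft 0.6 Fr 0.2 Fz 0.2 z 0.2474 open 0.0565
[0.50707744 0.02008999 0.1       ]
t 19.45 pos [0.5898 0.1516 0.2451] psi 147.9 F [-0.2  0.4 -1.5] open 0.057 -> [ 0.53  -0.09   0.235] rows 5
{"offset":[0.0020,0.0473,-0.0155],"roll":-6.91}
{"offset":[0.0020,0.0488,-0.0097],"roll":-6.91}
{"offset":[0.0020,0.0496,-0.0038],"roll":-6.91}
{"offset":[0.0020,0.0497,0.0022],"roll":-6.91}
{"offset":[0.0020,0.0491,0.0082],"roll":-6.91}
total roll -34.5
```

View pics/w10.png

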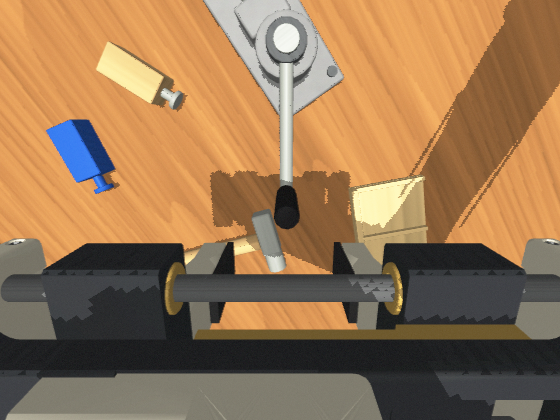

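The lever is straight up the image with its handle at (287,215), the same as before, so it is at rest. Next I go to the nest.

Request:
servo_tool(
  motion=[
    {"offset": [0.002, 0.047, -0.016], "roll": -6.9, "claw": 0.3},
    {"offset": [0.002, 0.049, -0.01], "roll": -6.9, "claw": 0.3},
    {"offset": [0.002, 0.05, -0.004], "roll": -6.9, "claw": 0.3},
    {"offset": [0.002, 0.05, 0.002], "roll": -6.9, "claw": 0.3},
    {"offset": [0.002, 0.049, 0.008], "roll": -6.9, "claw": 0.3},
    {"offset": [0, 0, 0], "roll": 0, "claw": 0.3},
    {"offset": [0, 0, 0], "roll": 0, "claw": 0.3},
  ],
)

```text
clock: 20.32
tool_pos: [0.5301, -0.0912, 0.2327]
orientation: [-1.2, 89.9, -178.9]
force: [-0.1, -0.1, -0.1]
opening: 0.0571
```

```bash
python3 - <<'E'
from bl import *
s=snap('wrist','w11.png')
block(s,(.516,-.119),zt=.056)
cv2.imwrite('pics/w11c.png',cv2.resize(s['frame'][110:260,200:400],None,fx=4,fy=4,interpolation=cv2.INTER_CUBIC))
plan([.5155,-.119,.1],182.45,full=True)
E
```

```text
block centre [ 515.7 -119.4] size [35.4 68.7] long axis deg 92.2 mean [ 516. -120.] z 0.0564
t 20.38 pos [ 0.5304 -0.0907  0.2329] psi -177.6 F [0.1 0.5 0. ] open 0.0568 -> [ 0.5155 -0.119   0.1   ] rows 3
{"offset":[0.0443,0.0092,0.0054],"roll":-0.02}
{"offset":[0.0443,0.0092,0.0054],"roll":-0.02}
{"offset":[0.0443,0.0092,0.0054],"roll":-0.02}
total roll -0.1
```

View pics/w11c.png

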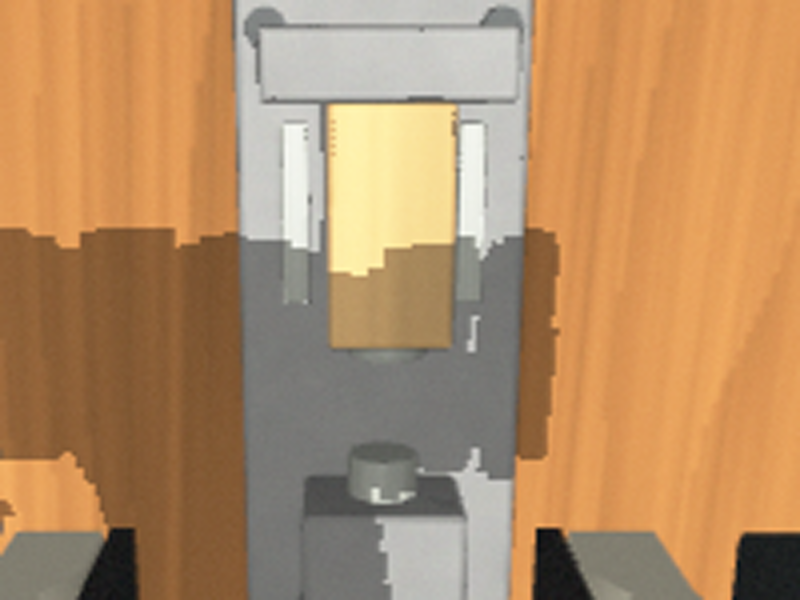

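The button is driven home, with only its flange rim showing at crop (390,353). The block is against the stop and the ram is back. I'll pick it up.

Request:
servo_tool(
  motion=[
    {"offset": [0.044, 0.0095, 0.0054], "roll": 0, "claw": 0.3},
    {"offset": [0.044, 0.0095, 0.0054], "roll": 0, "claw": 0.3},
    {"offset": [0.044, 0.009, 0.0054], "roll": 0, "claw": 0.3},
    {"offset": [0.04, 0, 0], "roll": 0, "claw": 0.3},
    {"offset": [0.026, 0, 0], "roll": 0, "claw": 0.3},
    {"offset": [0, 0, 0], "roll": 0, "claw": 0.3},
    {"offset": [0, 0, 0], "roll": 0, "claw": 0.3},
  ],
)

```text
clock: 21.25
tool_pos: [0.5165, -0.119, 0.0363]
orientation: [164.9, 90.0, -12.6]
force: [1.3, 0.8, 0.0]
opening: 0.0572
```

```bash
python3 - <<'E'
from bl import *
plan([.5157,-.119,.034],182.45,full=True)
# tray from scene/side + target
E
```

```text
t 21.25 pos [ 0.5165 -0.119   0.0363] psi -177.5 F [1.3 0.8 0. ] open 0.0572 -> [ 0.5157 -0.119   0.034 ] rows 1
{"offset":[0.0023,-0.0001,0.0008],"roll":0.06}
total roll 0.1
```

Request:
servo_tool(
  motion=[
    {"offset": [0.0015, 0, 0], "roll": 0, "claw": 0},
    {"offset": [0, 0, 0], "roll": 0, "claw": -0.4},
    {"offset": [0, 0, 0], "roll": 0, "claw": -0.4},
    {"offset": [0, 0, 0], "roll": 0, "claw": -0.4},
    {"offset": [0, 0, 0], "roll": 0, "claw": -0.4},
    {"offset": [-0.03, 0, 0], "roll": 0, "claw": -0.4},
    {"offset": [-0.06, 0, 0], "roll": 0, "claw": -0.4},
    {"offset": [-0.06, 0, 0], "roll": 0, "claw": -0.4},
    {"offset": [-0.06, 0, 0], "roll": 0, "claw": -0.4},
    {"offset": [-0.01, 0, 0], "roll": 0, "claw": -0.4},
    {"offset": [0, 0, 0], "roll": 0, "claw": -0.4},
  ],
)

```text
clock: 22.62
tool_pos: [0.5154, -0.1195, 0.2542]
orientation: [-146.8, 89.9, 35.6]
force: [0.2, -0.1, -3.4]
opening: 0.0358
```

```bash
python3 - <<'E'
from bl import *
s=snap('side')
im=s['frame'];x0,y0=150,310
c=cv2.resize(im[310:420,150:300],None,fx=5,fy=5,interpolation=cv2.INTER_CUBIC)
a=np.radians(68.5);X=np.array([np.cos(a),np.sin(a),0]);Y=np.array([-np.sin(a),np.cos(a),0]);O=np.array([.5165,.330,0])
for x,y,z in((-111,-50,30),(111,50,6),(-111,50,6),(-111,-50,6),(0,50,6),(-72,0,6),(0,0,6),(36,0,14),(-36,0,14),(-36,50,14)):
    u,v=proj(s,O+X*x/1e3+Y*y/1e3+[0,0,z/1e3]);cv2.circle(c,(int((u-x0+.5)*5),int((v-y0+.5)*5)),4,(0,0,255),1)
cv2.imwrite('pics/t1.png',c)
plan(O-X*.036-Y*.0+[0,0,.25],182.45+66.05,full=True)
E
```

```text
t 22.68 pos [ 0.5148 -0.1195  0.2528] psi -177.6 F [-0.4 -0.8 -2.4] open 0.0357 -> [0.5033 0.2965 0.25  ] rows 9
{"offset":[0.0003,-0.0462,-0.0007],"roll":-7.34}
{"offset":[0.0003,-0.0458,-0.0066],"roll":-7.34}
{"offset":[0.0003,-0.0446,-0.0124],"roll":-7.34}
{"offset":[0.0003,-0.0426,-0.0180],"roll":-7.34}
{"offset":[0.0003,-0.0400,-0.0233],"roll":-7.34}
{"offset":[0.0003,-0.0367,-0.0282],"roll":-7.34}
{"offset":[0.0003,-0.0328,-0.0326],"roll":-7.34}
{"offset":[0.0003,-0.0283,-0.0366],"roll":-7.34}
{"offset":[0.0003,-0.0234,-0.0399],"roll":-7.34}
total roll -66.1
```

View pics/t1.png

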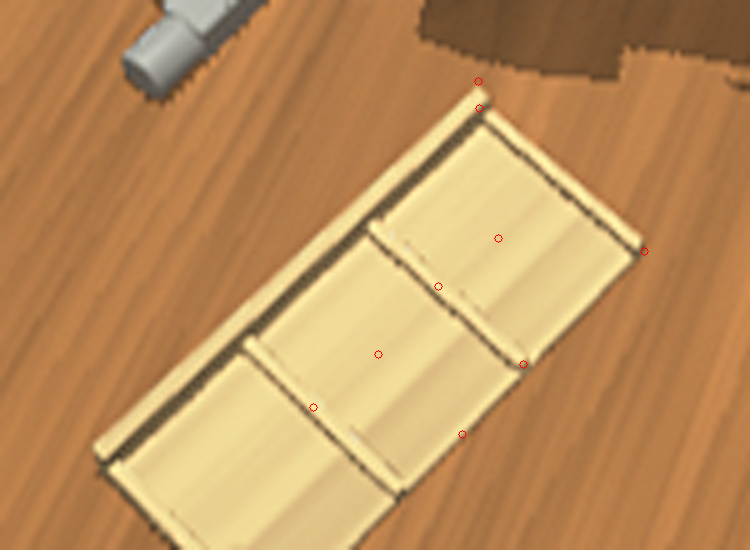

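```bash
python3 - <<'E'
from bl import *
plan([.543,.397,.25],248.5,full=True,n=10)
E
```

```text
t 22.68 pos [ 0.5148 -0.1195  0.2528] psi -177.6 F [-0.4 -0.8 -2.4] open 0.0357 -> [0.543 0.397 0.25 ] rows 10
{"offset":[0.0003,-0.0515,-0.0050],"roll":-6.61}
{"offset":[0.0003,-0.0506,-0.0109],"roll":-6.61}
{"offset":[0.0003,-0.0490,-0.0166],"roll":-6.61}
{"offset":[0.0003,-0.0467,-0.0222],"roll":-6.61}
{"offset":[0.0003,-0.0439,-0.0274],"roll":-6.61}
{"offset":[0.0003,-0.0404,-0.0323],"roll":-6.61}
{"offset":[0.0003,-0.0365,-0.0367],"roll":-6.61}
{"offset":[0.0003,-0.0320,-0.0407],"roll":-6.61}
{"offset":[0.0003,-0.0271,-0.0441],"roll":-6.61}
{"offset":[0.0003,-0.0218,-0.0469],"roll":-6.61}
total roll -66.1
```

Request:
servo_tool(
  motion=[
    {"offset": [0, -0.0515, -0.005], "roll": -6.6, "claw": -0.4},
    {"offset": [0, -0.0505, -0.011], "roll": -6.6, "claw": -0.4},
    {"offset": [0, -0.049, -0.0165], "roll": -6.6, "claw": -0.4},
    {"offset": [0, -0.0465, -0.022], "roll": -6.6, "claw": -0.4},
    {"offset": [0, -0.044, -0.0275], "roll": -6.6, "claw": -0.4},
    {"offset": [0, -0.0405, -0.0325], "roll": -6.6, "claw": -0.4},
    {"offset": [0, -0.0365, -0.0365], "roll": -6.6, "claw": -0.4},
    {"offset": [0, -0.032, -0.0405], "roll": -6.6, "claw": -0.4},
    {"offset": [0, -0.027, -0.044], "roll": -6.6, "claw": -0.4},
    {"offset": [0, -0.022, -0.047], "roll": -6.7, "claw": -0.4},
    {"offset": [0, 0, 0], "roll": 0, "claw": -0.4},
    {"offset": [0, 0, 0], "roll": 0, "claw": -0.4},
  ],
)

```text
clock: 24.18
tool_pos: [0.543, 0.3963, 0.2512]
orientation: [-20.6, 89.7, -132.0]
force: [0.0, 0.8, -1.0]
opening: 0.0356
```

```bash
python3 - <<'E'
from bl import *
s=snap('wrist','w12.png')
plan([.543,.397,.08],248.5,full=True)
E
```

```text
t 24.23 pos [0.5432 0.3958 0.2521] psi -111.5 F [-0.4  0.6 -1.7] open 0.036 -> [0.543 0.397 0.08 ] rows 4
{"offset":[0.0430,-0.0002,-0.0002],"roll":-0.00}
{"offset":[0.0430,-0.0002,-0.0002],"roll":-0.00}
{"offset":[0.0430,-0.0002,-0.0002],"roll":-0.00}
{"offset":[0.0430,-0.0002,-0.0002],"roll":-0.00}
total roll -0.0
```

View pics/w12.png

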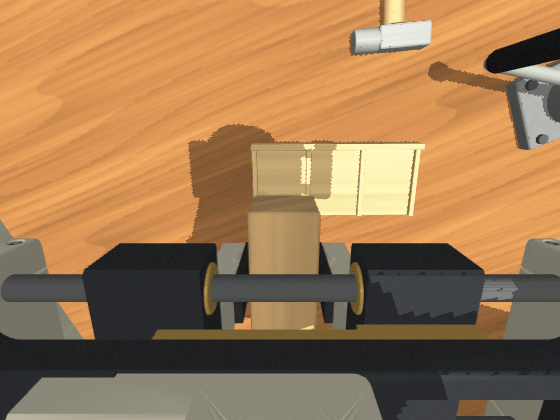

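Request:
servo_tool(
  motion=[
    {"offset": [0.043, 0, 0], "roll": 0, "claw": -0.4},
    {"offset": [0.043, 0, 0], "roll": 0, "claw": -0.4},
    {"offset": [0.043, 0, 0], "roll": 0, "claw": -0.4},
    {"offset": [0.043, 0, 0], "roll": 0, "claw": -0.4},
    {"offset": [0.03, 0, 0], "roll": 0, "claw": -0.4},
    {"offset": [0.022, 0, 0], "roll": 0, "claw": -0.4},
    {"offset": [0, 0, 0], "roll": 0, "claw": -0.4},
    {"offset": [0, 0, 0], "roll": 0, "claw": -0.4},
  ],
)

```text
clock: 25.22
tool_pos: [0.5444, 0.3965, 0.0312]
orientation: [146.6, 89.9, 35.1]
force: [0.0, -0.2, -0.9]
opening: 0.0358
```

```bash
python3 - <<'E'
from bl import *
s=snap('wrist','w13.png')
plan([.543,.397,.021],248.5,full=True)
E
```

```text
t 25.27 pos [0.5445 0.3969 0.0316] psi -111.5 F [ 1.3  0.6 -0.7] open 0.036 -> [0.543 0.397 0.021] rows 1
{"offset":[0.0106,-0.0014,0.0004],"roll":0.02}
total roll 0.0
```

View pics/w13.png

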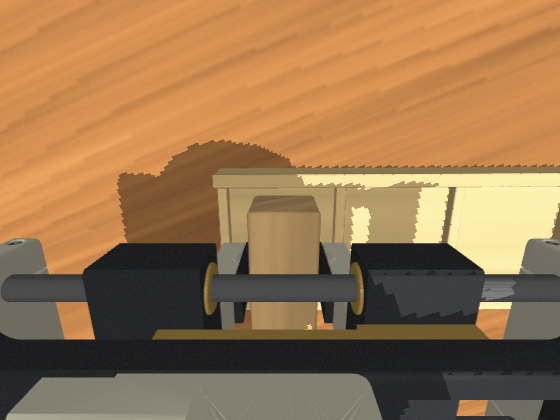

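Request:
servo_tool(
  motion=[
    {"offset": [0.006, 0, 0], "roll": 0, "claw": -0.4},
    {"offset": [0.003, 0, 0], "roll": 0, "claw": -0.4},
    {"offset": [0, 0, 0], "roll": 0, "claw": -0.4},
    {"offset": [0, 0, 0], "roll": 0, "claw": -0.4},
  ],
)

```text
clock: 25.78
tool_pos: [0.5437, 0.3968, 0.0211]
orientation: [129.1, 90.0, 17.6]
force: [-0.1, -0.3, -2.6]
opening: 0.0356
```

Request:
servo_tool(
  motion=[
    {"offset": [0.0008, 0, 0], "roll": 0, "claw": -0.4},
    {"offset": [0, 0, 0], "roll": 0, "claw": -0.4},
  ],
)

```text
clock: 26.02
tool_pos: [0.5438, 0.3968, 0.0208]
orientation: [149.5, 90.0, 38.1]
force: [-2.2, -0.8, 4.0]
opening: 0.0361
```

Request:
servo_tool(
  motion=[
    {"offset": [0, 0, 0], "roll": 0, "claw": -0.1},
    {"offset": [0, 0, 0], "roll": 0, "claw": 0.2},
    {"offset": [0, 0, 0], "roll": 0, "claw": 0.2},
    {"offset": [-0.03, 0, 0], "roll": 0, "claw": 0.2},
    {"offset": [-0.06, 0, 0], "roll": 0, "claw": 0.2},
    {"offset": [-0.06, 0, 0], "roll": 0, "claw": 0.2},
    {"offset": [-0.06, 0, 0], "roll": 0, "claw": 0.2},
    {"offset": [0, 0, 0], "roll": 0, "claw": 0.2},
  ],
)

```text
clock: 27.02
tool_pos: [0.5459, 0.3985, 0.2369]
orientation: [155.6, 89.4, 44.2]
force: [0.6, 0.0, -0.7]
opening: 0.0526
```

```bash
python3 - <<'E'
from bl import *
s=snap('wrist','w14.png');block(s,(.543,.397),zt=.042)
t=snap('side','s14.png');block(t,(.543,.397),zt=.042)
block(t,(.673,-.05));block(snap('scene','sc14.png'),(.673,-.05))
E
```

```text
block centre [544.3 396.1] size [34.8 69.6] long axis deg 158.0 mean [545.2 396.1] z 0.0423
block centre [541.9 396.3] size [36.5 71.9] long axis deg 158.2 mean [541.7 396.1] z 0.0434
block centre [671.3 -50.6] size [35.6 78.5] long axis deg 114.8 mean [671.9 -51.3] z 0.0375
block centre [678.1 -49.6] size [42.1 70.5] long axis deg 114.6 mean [678.1 -49.8] z 0.035
```

View pics/w14.png

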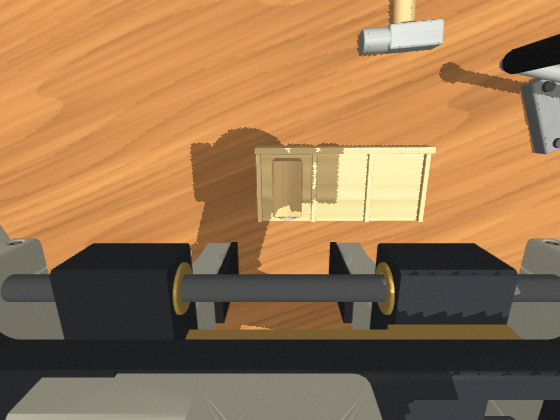

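View pics/sc14.png

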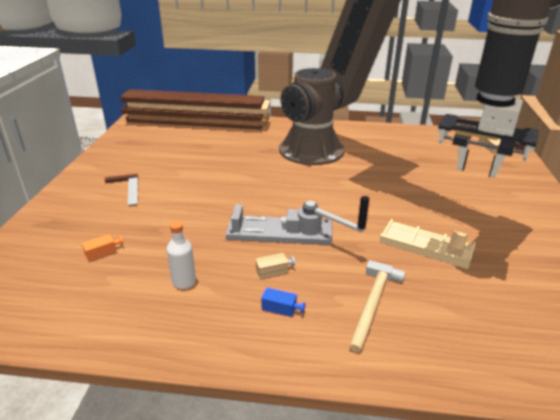

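```bash
python3 - <<'E'
from bl import *
plan([.668,-.035,.235],205,full=True,n=9)
E
```

```text
t 27.18 pos [0.5432 0.3964 0.2295] psi -111.5 F [ 0.9 -0.6 -0.5] open 0.0526 -> [ 0.668 -0.035  0.235] rows 9
{"offset":[-0.0006,0.0304,0.0395],"roll":4.84}
{"offset":[-0.0006,0.0337,0.0368],"roll":4.84}
{"offset":[-0.0006,0.0367,0.0339],"roll":4.84}
{"offset":[-0.0006,0.0394,0.0306],"roll":4.84}
{"offset":[-0.0006,0.0418,0.0272],"roll":4.84}
{"offset":[-0.0006,0.0440,0.0236],"roll":4.84}
{"offset":[-0.0006,0.0458,0.0198],"roll":4.84}
{"offset":[-0.0006,0.0473,0.0159],"roll":4.84}
{"offset":[-0.0006,0.0485,0.0118],"roll":4.84}
total roll 43.5
```

Request:
servo_tool(
  motion=[
    {"offset": [-0.0006, 0.0305, 0.0395], "roll": 4.8, "claw": 0.36},
    {"offset": [-0.0006, 0.0335, 0.037], "roll": 4.8, "claw": 0.36},
    {"offset": [-0.0006, 0.0365, 0.034], "roll": 4.8, "claw": 0.36},
    {"offset": [-0.0006, 0.0395, 0.0305], "roll": 4.8, "claw": 0.36},
    {"offset": [-0.0006, 0.042, 0.027], "roll": 4.8, "claw": 0.36},
    {"offset": [-0.0006, 0.044, 0.0235], "roll": 4.8, "claw": 0.36},
    {"offset": [-0.0006, 0.046, 0.02], "roll": 4.8, "claw": 0.36},
    {"offset": [-0.0006, 0.0475, 0.016], "roll": 4.8, "claw": 0.36},
    {"offset": [-0.0006, 0.0485, 0.012], "roll": 5, "claw": 0.36},
    {"offset": [0, 0, 0], "roll": 0, "claw": 0.36},
    {"offset": [0, 0, 0], "roll": 0, "claw": 0.36},
  ],
)

```text
clock: 28.55
tool_pos: [0.669, -0.0352, 0.2338]
orientation: [-19.5, 89.8, -174.3]
force: [0.4, 0.8, 0.1]
opening: 0.0595
```

```bash
python3 - <<'E'
from bl import *
s=snap('wrist','w15.png');c,a=block(s,(.673,-.05))
plan([c[0],c[1],.08],a%180+90,full=True,n=4)
E
```

```text
block centre [674.  -51.1] size [35.3 69.6] long axis deg 116.0 mean [674. -52.] z 0.0364
t 28.6 pos [ 0.6691 -0.0346  0.2343] psi -154.8 F [-0.7  0.1 -0.4] open 0.0598 -> [ 0.674  -0.0511  0.08  ] rows 4
{"offset":[0.0386,0.0042,0.0007],"roll":-0.21}
{"offset":[0.0386,0.0042,0.0007],"roll":-0.21}
{"offset":[0.0386,0.0042,0.0007],"roll":-0.21}
{"offset":[0.0386,0.0042,0.0007],"roll":-0.21}
total roll -0.8
```

View pics/w15.png

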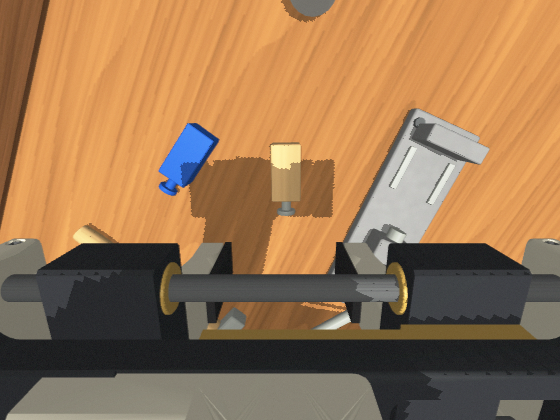

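Request:
servo_tool(
  motion=[
    {"offset": [0.0386, 0.0042, 0.0007], "roll": -0.2, "claw": 0.36},
    {"offset": [0.0386, 0.0042, 0.0007], "roll": -0.2, "claw": 0.36},
    {"offset": [0.0386, 0.0042, 0.0007], "roll": -0.2, "claw": 0.36},
    {"offset": [0.0386, 0.0042, 0.0007], "roll": -0.2, "claw": 0.36},
    {"offset": [0, 0, 0], "roll": 0, "claw": 0.36},
    {"offset": [0, 0, 0], "roll": 0, "claw": 0.36},
  ],
)

```text
clock: 29.35
tool_pos: [0.6752, -0.0505, 0.0827]
orientation: [143.4, 89.9, -10.5]
force: [0.4, 0.0, 0.3]
opening: 0.0595
```

```bash
python3 - <<'E'
from bl import *
s=snap('wrist','w16.png')
block(snap('side'),(.673,-.05))
plan([.674,-.0511,.014],206,full=True,n=2)
E
```

```text
block centre [671.4 -50.7] size [35.6 78.2] long axis deg 114.8 mean [672.  -50.3] z 0.0375
t 29.45 pos [ 0.6756 -0.0506  0.0835] psi -154.0 F [ 0.1  0.3 -0.3] open 0.0591 -> [ 0.674  -0.0511  0.014 ] rows 2
{"offset":[0.0348,-0.0001,0.0008],"roll":-0.00}
{"offset":[0.0348,-0.0001,0.0008],"roll":-0.00}
total roll -0.0
```

View pics/w16.png

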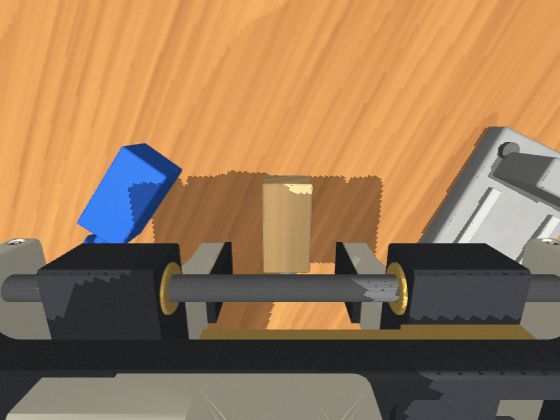

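Request:
servo_tool(
  motion=[
    {"offset": [0.035, 0, 0.0008], "roll": 0, "claw": 0.36},
    {"offset": [0.034, 0, 0.0008], "roll": 0, "claw": 0.36},
    {"offset": [0, 0, 0], "roll": 0, "claw": 0.36},
    {"offset": [0, 0, 0], "roll": 0, "claw": -0.4},
    {"offset": [0, 0, 0], "roll": 0, "claw": -0.4},
    {"offset": [0, 0, 0], "roll": 0, "claw": -0.4},
    {"offset": [0, 0, 0], "roll": 0, "claw": -0.4},
  ],
)

```text
clock: 30.32
tool_pos: [0.6737, -0.0519, 0.0138]
orientation: [156.9, 89.9, 2.9]
force: [-1.8, 0.8, 7.5]
opening: 0.0358
```

Request:
servo_tool(
  motion=[
    {"offset": [-0.02, 0, 0], "roll": 0, "claw": -0.4},
    {"offset": [-0.06, 0, 0], "roll": 0, "claw": -0.4},
    {"offset": [-0.06, 0, 0], "roll": 0, "claw": -0.4},
    {"offset": [0, 0, 0], "roll": 0, "claw": -0.4},
    {"offset": [0, 0, 0], "roll": 0, "claw": -0.4},
  ],
)

```text
clock: 30.95
tool_pos: [0.6723, -0.0519, 0.1521]
orientation: [-96.3, 90.0, 109.6]
force: [-0.4, -0.1, -2.0]
opening: 0.0354
```

```bash
python3 - <<'E'
from bl import *
s=snap('wrist','w17.png')
plan([.5158,-.1145,.15],182.45,full=True)
E
```

```text
t 31.0 pos [ 0.6718 -0.052   0.151 ] psi -154.1 F [ 0.3 -0.5 -2.4] open 0.0356 -> [ 0.5158 -0.1145  0.15  ] rows 4
{"offset":[0.0003,-0.0030,0.0419],"roll":5.87}
{"offset":[0.0003,0.0013,0.0420],"roll":5.87}
{"offset":[0.0003,0.0056,0.0416],"roll":5.87}
{"offset":[0.0003,0.0098,0.0409],"roll":5.87}
total roll 23.5
```

View pics/w17.png

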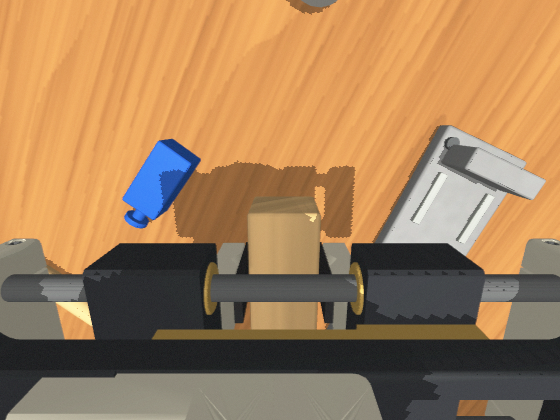

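Request:
servo_tool(
  motion=[
    {"offset": [0, -0.003, 0.042], "roll": 5.9, "claw": -0.4},
    {"offset": [0, 0.0013, 0.042], "roll": 5.9, "claw": -0.4},
    {"offset": [0, 0.0056, 0.0416], "roll": 5.9, "claw": -0.4},
    {"offset": [0, 0.0098, 0.041], "roll": 5.8, "claw": -0.4},
    {"offset": [0, 0, 0], "roll": 0, "claw": -0.4},
    {"offset": [0.04, 0, 0], "roll": 0, "claw": -0.4},
    {"offset": [0.036, 0, 0], "roll": 0, "claw": -0.4},
    {"offset": [0, 0, 0], "roll": 0, "claw": -0.4},
    {"offset": [0, 0, 0], "roll": 0, "claw": -0.4},
  ],
)

```text
clock: 32.12
tool_pos: [0.5174, -0.1145, 0.0767]
orientation: [65.7, 90.0, -111.8]
force: [-0.1, -0.1, -1.3]
opening: 0.0357
```

```bash
python3 - <<'E'
from bl import *
s=snap('wrist','w18.png')
plan([.5162,-.114,.0355],182.45,full=True,n=2)
E
```

```text
t 32.17 pos [ 0.5178 -0.1144  0.0773] psi -177.5 F [-1.   0.2 -1.5] open 0.0356 -> [ 0.5162 -0.114   0.0355] rows 2
{"offset":[0.0209,-0.0002,0.0008],"roll":0.02}
{"offset":[0.0209,-0.0002,0.0008],"roll":0.02}
total roll 0.0
```

View pics/w18.png

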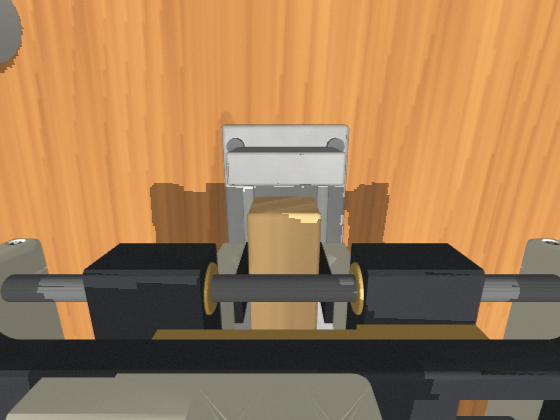

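Request:
servo_tool(
  motion=[
    {"offset": [0.02, 0, 0.001], "roll": 0, "claw": -0.4},
    {"offset": [0.02, 0, 0.0006], "roll": 0, "claw": -0.4},
    {"offset": [0, 0, 0], "roll": 0, "claw": -0.4},
    {"offset": [0.002, 0, 0], "roll": 0, "claw": -0.4},
    {"offset": [0.001, 0, 0], "roll": 0, "claw": -0.4},
    {"offset": [0, 0, 0], "roll": 0, "claw": -0.4},
  ],
)

```text
clock: 32.92
tool_pos: [0.5154, -0.1145, 0.0339]
orientation: [-176.4, 89.9, 6.0]
force: [-0.1, 0.3, -1.3]
opening: 0.036
```

Request:
servo_tool(
  motion=[
    {"offset": [0.001, 0, 0], "roll": 0, "claw": -0.4},
    {"offset": [0, 0, 0], "roll": 0, "claw": -0.4},
  ],
)

```text
clock: 33.17
tool_pos: [0.5154, -0.1145, 0.0337]
orientation: [169.6, 89.9, -7.9]
force: [-5.3, 1.3, 11.4]
opening: 0.0361
```

Contact. I'll release, rise and check.

Request:
servo_tool(
  motion=[
    {"offset": [0, 0, 0], "roll": 0, "claw": -0.1},
    {"offset": [0, 0, 0], "roll": 0, "claw": 0.27},
    {"offset": [0, 0, 0], "roll": 0, "claw": 0.27},
    {"offset": [-0.03, 0, 0], "roll": 0, "claw": 0.27},
    {"offset": [-0.06, 0, 0], "roll": 0, "claw": 0.27},
    {"offset": [-0.06, 0, 0], "roll": 0, "claw": 0.27},
    {"offset": [-0.06, 0, 0], "roll": 0, "claw": 0.27},
    {"offset": [0, 0, 0], "roll": 0, "claw": 0.27},
  ],
)

```text
clock: 34.17
tool_pos: [0.5177, -0.1147, 0.2477]
orientation: [178.2, 89.4, 0.7]
force: [-0.0, -0.0, -1.2]
opening: 0.0554
```

```bash
python3 - <<'E'
from bl import *
s=snap('wrist','w19.png');block(s,(.516,-.115),zt=.056)
cv2.imwrite('pics/w19c.png',cv2.resize(s['frame'][110:260,200:400],None,fx=4,fy=4,interpolation=cv2.INTER_CUBIC))
plan([.590,.1515,.235],148,full=True)
E
```

```text
block centre [ 516. -114.] size [35.7 69.9] long axis deg 92.6 mean [ 516.1 -115. ] z 0.0563
t 34.23 pos [ 0.5161 -0.1144  0.2446] psi -177.6 F [ 0.1  0.3 -1.6] open 0.0558 -> [0.59   0.1515 0.235 ] rows 6
{"offset":[0.0016,-0.0438,-0.0142],"roll":5.74}
{"offset":[0.0016,-0.0450,-0.0097],"roll":5.74}
{"offset":[0.0016,-0.0457,-0.0052],"roll":5.74}
{"offset":[0.0016,-0.0460,-0.0006],"roll":5.74}
{"offset":[0.0016,-0.0458,0.0040],"roll":5.74}
{"offset":[0.0016,-0.0452,0.0086],"roll":5.74}
total roll 34.4
```

View pics/w19c.png

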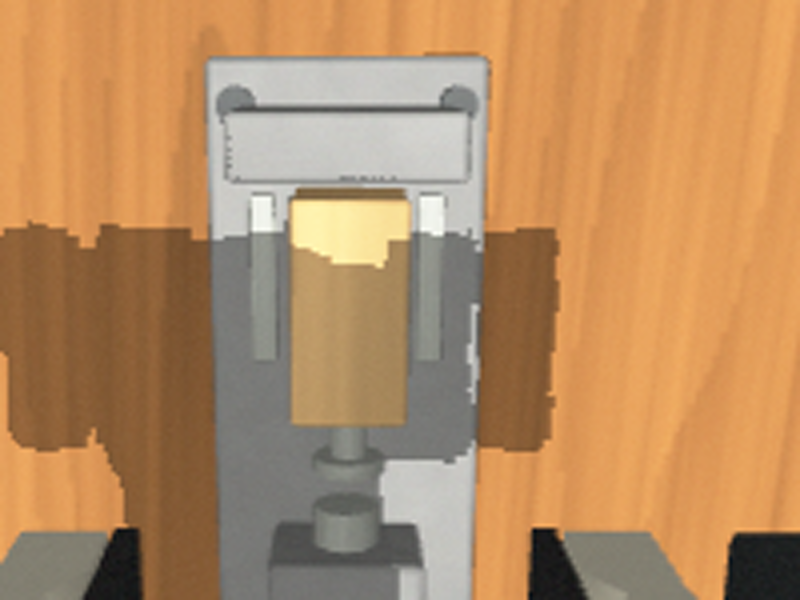

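The block is centred between the rails, with its undriven button at crop (348,460) facing the ram at (347,520). Now the lever.

Request:
servo_tool(
  motion=[
    {"offset": [0.0016, -0.044, -0.014], "roll": 5.7, "claw": 0.36},
    {"offset": [0.0016, -0.045, -0.01], "roll": 5.7, "claw": 0.36},
    {"offset": [0.0016, -0.0455, -0.005], "roll": 5.7, "claw": 0.36},
    {"offset": [0.0016, -0.046, -0.0006], "roll": 5.7, "claw": 0.36},
    {"offset": [0.0016, -0.046, 0.004], "roll": 5.8, "claw": 0.36},
    {"offset": [0.0016, -0.045, 0.0086], "roll": 5.8, "claw": 0.36},
    {"offset": [0.02, 0, 0], "roll": 0, "claw": 0.36},
    {"offset": [0, 0, 0], "roll": 0, "claw": 0.36},
    {"offset": [0, 0, 0], "roll": 0, "claw": 0.36},
  ],
)

```text
clock: 35.35
tool_pos: [0.5882, 0.151, 0.2124]
orientation: [78.1, 89.9, -133.9]
force: [-0.1, -0.4, 1.4]
opening: 0.0595
```

```bash
python3 - <<'E'
from bl import *
s=snap('wrist','w20.png')
print(proj(s,[.590,.1515,.173]))
plan([.590,.1515,.125],148,full=True)
E
```

```text
(np.float64(282.77825076019883), np.float64(234.1288398258616))
t 35.4 pos [0.5885 0.151  0.2129] psi 148.0 F [ 0.8  0.3 -0.3] open 0.0599 -> [0.59   0.1515 0.125 ] rows 2
{"offset":[0.0440,-0.0006,-0.0005],"roll":0.01}
{"offset":[0.0440,-0.0006,-0.0005],"roll":0.01}
total roll 0.0
```

View pics/w20.png

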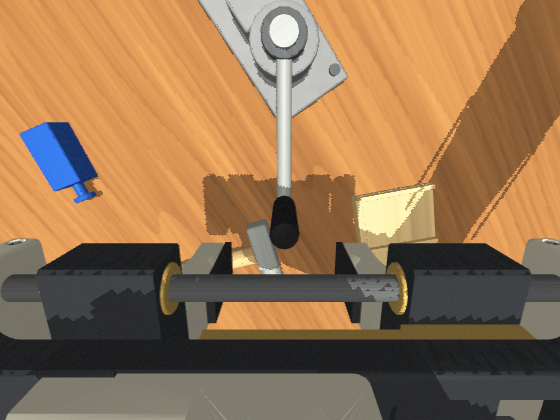

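The handle top is at (285,236), as predicted. I'll go down and grip it.

Request:
servo_tool(
  motion=[
    {"offset": [0.044, -0.0006, -0.0005], "roll": 0, "claw": 0.36},
    {"offset": [0.043, -0.0006, -0.0005], "roll": 0, "claw": 0.36},
    {"offset": [0, 0, 0], "roll": 0, "claw": 0.0},
    {"offset": [0, 0, 0], "roll": 0, "claw": -0.7},
    {"offset": [0, 0, 0], "roll": 0, "claw": -0.7},
    {"offset": [0, 0, 0], "roll": 0, "claw": -0.7},
    {"offset": [0, 0, 0], "roll": 0, "claw": -0.7},
  ],
)

```text
clock: 36.28
tool_pos: [0.5895, 0.153, 0.1271]
orientation: [-73.6, 89.9, 74.5]
force: [-6.0, 3.6, 7.9]
opening: 0.0215
```

```bash
python3 lv.py
```

```text
t 36.27 r 0.1497 ang 58.26 psi-90 58.0 Ft 7.0 Fr -0.1 Fz 7.9 z 0.1271 open 0.0215
```

Request:
servo_tool(
  motion=[
    {"offset": [0, 0.0006, 0.0131], "roll": -5, "claw": -0.7},
    {"offset": [0, 0.0006, 0.0131], "roll": -5, "claw": -0.7},
    {"offset": [0, 0.0006, 0.0131], "roll": -5, "claw": -0.7},
    {"offset": [0, 0.0006, 0.0131], "roll": -5, "claw": -0.7},
    {"offset": [0, 0.0006, 0.0131], "roll": -5, "claw": -0.7},
    {"offset": [0, 0.0006, 0.0131], "roll": -5, "claw": -0.7},
    {"offset": [0, 0.0006, 0.0131], "roll": -5, "claw": -0.7},
    {"offset": [0, 0.0006, 0.0131], "roll": -5, "claw": -0.7},
    {"offset": [0, 0.0006, 0.0131], "roll": -5, "claw": -0.7},
    {"offset": [0, 0.0006, 0.0131], "roll": -5, "claw": -0.7},
  ],
)

```text
clock: 37.52
tool_pos: [0.4669, 0.1694, 0.1271]
orientation: [-167.5, 89.5, 30.7]
force: [15.6, 2.6, -6.7]
opening: 0.0215
```

```bash
python3 lv.py
```

```text
t 37.52 r 0.1502 ang 106.96 psi-90 108.2 Ft -15.7 Fr -2.0 Fz -6.7 z 0.1271 open 0.0215
```

Request:
servo_tool(
  motion=[
    {"offset": [0, 0.0004, 0.0105], "roll": -4, "claw": -0.7},
    {"offset": [0, 0.0004, 0.0105], "roll": -4, "claw": -0.7},
    {"offset": [0, 0.0004, 0.0105], "roll": -4, "claw": -0.7},
    {"offset": [0, 0.0004, 0.0105], "roll": -4, "claw": -0.7},
    {"offset": [0, 0.0001, 0.0052], "roll": -2, "claw": -0.7},
    {"offset": [0, 0, 0.004], "roll": -1.5, "claw": -0.7},
    {"offset": [0, 0, 0.004], "roll": -1, "claw": -0.7},
    {"offset": [0, 0, 0], "roll": 0, "claw": -0.7},
    {"offset": [0, 0, 0], "roll": 0, "claw": -0.7},
  ],
)

```text
clock: 38.65
tool_pos: [0.4205, 0.1457, 0.1272]
orientation: [-178.5, 89.3, 40.1]
force: [21.4, 10.7, -18.1]
opening: 0.022
```

```bash
python3 lv.py
```

```text
t 38.65 r 0.1501 ang 126.95 psi-90 128.6 Ft -23.6 Fr -4.3 Fz -18.1 z 0.1272 open 0.022
```

Request:
servo_tool(
  motion=[
    {"offset": [0, 0, 0.003], "roll": -0.5, "claw": -0.7},
    {"offset": [0, 0, 0.0025], "roll": -0.5, "claw": -0.7},
    {"offset": [0, 0, 0], "roll": 0, "claw": -0.7},
    {"offset": [0, 0, 0], "roll": 0, "claw": -0.7},
  ],
)

```text
clock: 39.15
tool_pos: [0.42, 0.1453, 0.1275]
orientation: [178.7, 88.8, 38.4]
force: [39.9, 17.3, -39.3]
opening: 0.0218
```

```bash
python3 lv.py
```

```text
t 39.15 r 0.1501 ang 127.18 psi-90 129.7 Ft -42.2 Fr -10.4 Fz -39.3 z 0.1275 open 0.0218
```

The lever is at its stop: 127.2°, with the force jumping. I'll ease it back.

Request:
servo_tool(
  motion=[
    {"offset": [0, 0, -0.003], "roll": 0.5, "claw": -0.7},
    {"offset": [0, 0, -0.0035], "roll": 0.5, "claw": -0.7},
    {"offset": [0, 0.0001, -0.0052], "roll": 2, "claw": -0.7},
    {"offset": [0, 0.0002, -0.0078], "roll": 3, "claw": -0.7},
    {"offset": [0, 0.0002, -0.0078], "roll": 3, "claw": -0.7},
    {"offset": [0, 0.0002, -0.0078], "roll": 3, "claw": -0.7},
    {"offset": [0, 0.0002, -0.0078], "roll": 3, "claw": -0.7},
    {"offset": [0, 0.0002, -0.0078], "roll": 3, "claw": -0.7},
    {"offset": [0, 0.0002, -0.0078], "roll": 3, "claw": -0.7},
    {"offset": [0, 0.0002, -0.0078], "roll": 3, "claw": -0.7},
    {"offset": [0, 0.0002, -0.0078], "roll": 3, "claw": -0.7},
    {"offset": [0, 0.0002, -0.0078], "roll": 3, "claw": -0.7},
  ],
)

```text
clock: 40.65
tool_pos: [0.4875, 0.174, 0.1272]
orientation: [-161.8, 89.6, 27.8]
force: [9.0, 2.7, -3.2]
opening: 0.0216
```

Request:
servo_tool(
  motion=[
    {"offset": [0, 0.0002, -0.0078], "roll": 3, "claw": -0.7},
    {"offset": [0, 0.0002, -0.0078], "roll": 3, "claw": -0.7},
    {"offset": [0, 0.0002, -0.0078], "roll": 3, "claw": -0.7},
    {"offset": [0, 0.0002, -0.0078], "roll": 3, "claw": -0.7},
    {"offset": [0, 0.0002, -0.0078], "roll": 3, "claw": -0.7},
    {"offset": [0, 0.0002, -0.0078], "roll": 3, "claw": -0.7},
    {"offset": [0, 0.0002, -0.0078], "roll": 3, "claw": -0.7},
    {"offset": [0, 0.0002, -0.0078], "roll": 3, "claw": -0.7},
    {"offset": [0, 0.0002, -0.0078], "roll": 3, "claw": -0.7},
    {"offset": [0, 0.0002, -0.0078], "roll": 3, "claw": -0.7},
    {"offset": [0, 0.0002, -0.0078], "roll": 3, "claw": -0.7},
    {"offset": [0, 0, 0], "roll": 0, "claw": -0.7},
  ],
)

```text
clock: 42.15
tool_pos: [0.5716, 0.1625, 0.1272]
orientation: [-141.2, 89.7, 15.4]
force: [8.8, -0.3, -0.7]
opening: 0.0219
```

```bash
python3 lv.py
```

```text
t 42.15 r 0.1497 ang 66.02 psi-90 66.6 Ft -8.1 Fr 3.3 Fz -0.7 z 0.1272 open 0.0219
```

Request:
servo_tool(
  motion=[
    {"offset": [0, 0.0002, -0.0065], "roll": 2.5, "claw": -0.7},
    {"offset": [0, 0.0001, -0.0052], "roll": 2, "claw": -0.7},
    {"offset": [0, 0.0001, -0.0052], "roll": 2, "claw": -0.7},
    {"offset": [0, 0, -0.003], "roll": 1, "claw": -0.7},
    {"offset": [0, 0, -0.0015], "roll": 0.5, "claw": -0.7},
    {"offset": [0, 0, -0.0015], "roll": 0.6, "claw": -0.7},
    {"offset": [0, 0, 0], "roll": 0, "claw": -0.7},
    {"offset": [0, 0, 0], "roll": 0, "claw": -0.7},
  ],
)

```text
clock: 43.15
tool_pos: [0.5893, 0.1528, 0.1271]
orientation: [-105.5, 89.8, 42.5]
force: [-2.0, 5.8, 5.1]
opening: 0.0214
```

```bash
python3 lv.py
```

```text
t 43.15 r 0.1494 ang 58.27 psi-90 58.0 Ft 4.7 Fr 3.9 Fz 5.1 z 0.1271 open 0.0214
```

The lever is home. Release, rise and go to the nest.

Request:
servo_tool(
  motion=[
    {"offset": [0, 0, 0], "roll": 0, "claw": -0.3},
    {"offset": [0, 0, 0], "roll": 0, "claw": 0.2},
    {"offset": [0, 0, 0], "roll": 0, "claw": 0.3},
    {"offset": [-0.03, 0, 0], "roll": 0, "claw": 0.3},
    {"offset": [-0.05, 0, 0], "roll": 0, "claw": 0.3},
    {"offset": [-0.04, 0, 0], "roll": 0, "claw": 0.3},
    {"offset": [0, 0, 0], "roll": 0, "claw": 0.3},
  ],
)

```text
clock: 44.02
tool_pos: [0.5902, 0.1515, 0.2495]
orientation: [-123.8, 89.6, 24.2]
force: [-0.4, -0.2, -0.9]
opening: 0.0569
```

Request:
servo_tool(
  motion=[
    {"offset": [0.002, 0.047, -0.016], "roll": -6.9, "claw": 0.3},
    {"offset": [0.002, 0.049, -0.01], "roll": -6.9, "claw": 0.3},
    {"offset": [0.002, 0.05, -0.004], "roll": -6.9, "claw": 0.3},
    {"offset": [0.002, 0.05, 0.002], "roll": -6.9, "claw": 0.3},
    {"offset": [0.002, 0.049, 0.008], "roll": -6.9, "claw": 0.3},
    {"offset": [0, 0, 0], "roll": 0, "claw": 0.3},
    {"offset": [0, 0, 0], "roll": 0, "claw": 0.3},
  ],
)

```text
clock: 44.9
tool_pos: [0.5297, -0.0916, 0.2351]
orientation: [-6.1, 90.0, 176.2]
force: [0.4, -0.0, 0.1]
opening: 0.0566
```

```bash
python3 - <<'E'
from bl import *
s=snap('wrist','w21.png')
c,a=block(s,(.516,-.119),zt=.056)
cv2.imwrite('pics/w21c.png',cv2.resize(s['frame'][110:260,200:400],None,fx=4,fy=4,interpolation=cv2.INTER_CUBIC))
plan([.5157,-.119,.1],182.45,full=True)
snap('scene','sc21.png')
E
```

```text
block centre [ 516.4 -118.9] size [35.6 68.2] long axis deg 92.2 mean [ 516.8 -119.7] z 0.0563
t 44.95 pos [ 0.5299 -0.0911  0.2352] psi -177.6 F [-0.1  0.2 -0.3] open 0.0568 -> [ 0.5157 -0.119   0.1   ] rows 3
{"offset":[0.0451,0.0091,0.0051],"roll":-0.02}
{"offset":[0.0451,0.0091,0.0051],"roll":-0.02}
{"offset":[0.0451,0.0091,0.0051],"roll":-0.02}
total roll -0.1
```

View pics/w21c.png

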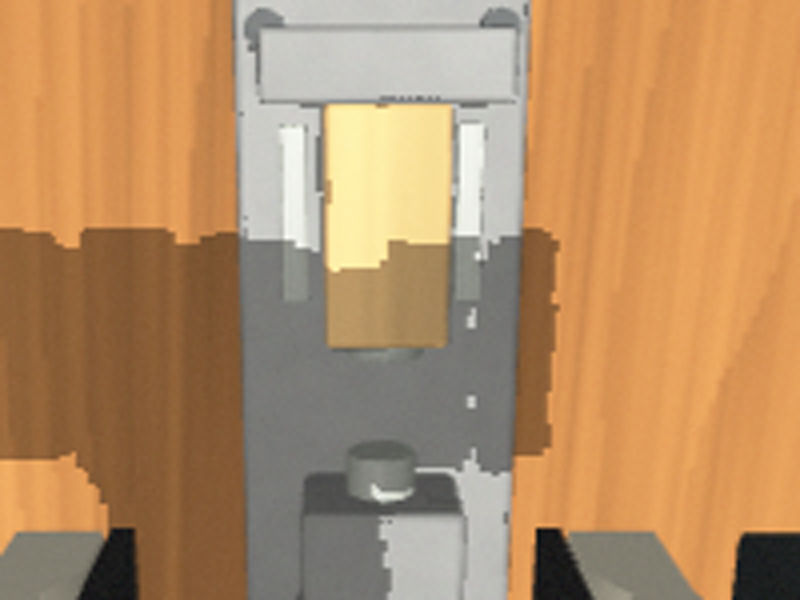

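View pics/sc21.png

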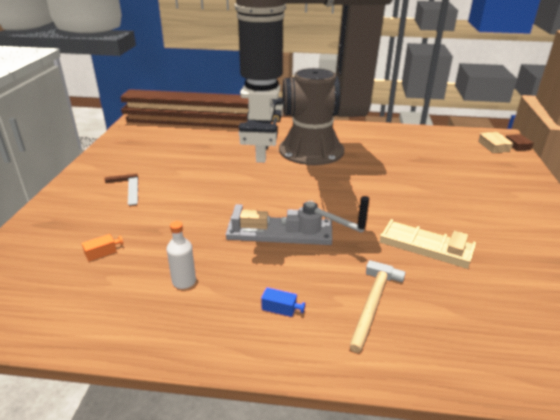

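The second button is driven home too. I'll pick the block up.

Request:
servo_tool(
  motion=[
    {"offset": [0.045, 0.0093, 0.005], "roll": 0, "claw": 0.3},
    {"offset": [0.045, 0.0093, 0.005], "roll": 0, "claw": 0.3},
    {"offset": [0.045, 0.0092, 0.005], "roll": 0, "claw": 0.3},
    {"offset": [0.04, 0, 0], "roll": 0, "claw": 0.3},
    {"offset": [0.026, 0, 0], "roll": 0, "claw": 0.3},
    {"offset": [0, 0, 0], "roll": 0, "claw": 0.3},
    {"offset": [0, 0, 0], "roll": 0, "claw": 0},
    {"offset": [0, 0, 0], "roll": 0, "claw": -0.4},
    {"offset": [0, 0, 0], "roll": 0, "claw": -0.4},
    {"offset": [0, 0, 0], "roll": 0, "claw": -0.4},
    {"offset": [0, 0, 0], "roll": 0, "claw": -0.4},
  ],
)

```text
clock: 46.38
tool_pos: [0.5166, -0.1197, 0.0358]
orientation: [-172.8, 89.9, 9.6]
force: [-1.5, 2.4, 6.4]
opening: 0.0358
```

Request:
servo_tool(
  motion=[
    {"offset": [-0.03, 0, 0], "roll": 0, "claw": -0.4},
    {"offset": [-0.06, 0, 0], "roll": 0, "claw": -0.4},
    {"offset": [-0.06, 0, 0], "roll": 0, "claw": -0.4},
    {"offset": [-0.06, 0, 0], "roll": 0, "claw": -0.4},
    {"offset": [-0.01, 0, 0], "roll": 0, "claw": -0.4},
    {"offset": [0, 0, 0], "roll": 0, "claw": -0.4},
  ],
)

```text
clock: 47.12
tool_pos: [0.516, -0.1197, 0.2551]
orientation: [-156.0, 89.9, 26.4]
force: [0.2, -0.2, -2.7]
opening: 0.036
```

```bash
python3 - <<'E'
from bl import *
plan([.490,.263,.25],248.3,full=True,n=8)
E
```

```text
t 47.12 pos [ 0.516  -0.1197  0.2551] psi -177.6 F [ 0.2 -0.2 -2.7] open 0.036 -> [0.49  0.263 0.25 ] rows 8
{"offset":[0.0006,-0.0479,0.0012],"roll":-8.24}
{"offset":[0.0006,-0.0476,-0.0056],"roll":-8.24}
{"offset":[0.0006,-0.0463,-0.0124],"roll":-8.24}
{"offset":[0.0006,-0.0441,-0.0189],"roll":-8.24}
{"offset":[0.0006,-0.0409,-0.0250],"roll":-8.24}
{"offset":[0.0006,-0.0369,-0.0306],"roll":-8.24}
{"offset":[0.0006,-0.0321,-0.0356],"roll":-8.24}
{"offset":[0.0006,-0.0267,-0.0398],"roll":-8.24}
total roll -65.9
```

Request:
servo_tool(
  motion=[
    {"offset": [0, -0.048, 0.001], "roll": -8.2, "claw": -0.4},
    {"offset": [0, -0.0475, -0.0055], "roll": -8.2, "claw": -0.4},
    {"offset": [0, -0.0465, -0.0125], "roll": -8.2, "claw": -0.4},
    {"offset": [0, -0.044, -0.019], "roll": -8.2, "claw": -0.4},
    {"offset": [0, -0.041, -0.025], "roll": -8.2, "claw": -0.4},
    {"offset": [0, -0.037, -0.0305], "roll": -8.3, "claw": -0.4},
    {"offset": [0, -0.032, -0.0355], "roll": -8.3, "claw": -0.4},
    {"offset": [0, -0.0265, -0.04], "roll": -8.3, "claw": -0.4},
    {"offset": [0, 0, 0], "roll": 0, "claw": -0.4},
    {"offset": [0, 0, 0], "roll": 0, "claw": -0.4},
  ],
)

```text
clock: 48.38
tool_pos: [0.49, 0.2624, 0.2526]
orientation: [-26.0, 89.8, -137.6]
force: [-0.5, -0.4, -1.7]
opening: 0.0359
```

```bash
python3 - <<'E'
from bl import *
s=snap('wrist','w22.png')
plan([.490,.263,.08],248.3,full=True)
E
```

```text
t 48.42 pos [0.4903 0.2621 0.2532] psi -111.7 F [ 0.7 -0.4 -1.6] open 0.0359 -> [0.49  0.263 0.08 ] rows 4
{"offset":[0.0433,-0.0001,-0.0002],"roll":-0.01}
{"offset":[0.0433,-0.0001,-0.0002],"roll":-0.01}
{"offset":[0.0433,-0.0001,-0.0002],"roll":-0.01}
{"offset":[0.0433,-0.0001,-0.0002],"roll":-0.01}
total roll -0.0
```

View pics/w22.png

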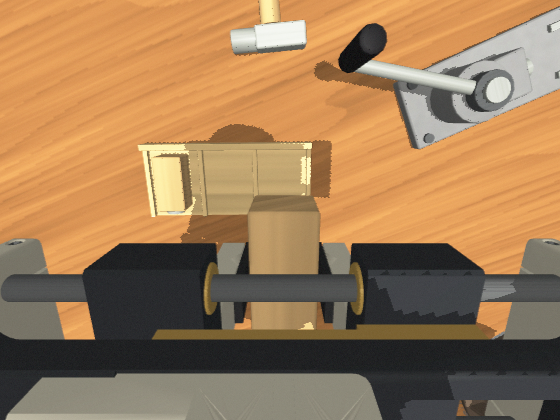

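Tray edges are level in the image, and the pocket (257–309) is centred on u≈283. The handle at (365,45) is well clear. Down.

Request:
servo_tool(
  motion=[
    {"offset": [0.043, 0, 0], "roll": 0, "claw": -0.4},
    {"offset": [0.043, 0, 0], "roll": 0, "claw": -0.4},
    {"offset": [0.043, 0, 0], "roll": 0, "claw": -0.4},
    {"offset": [0.043, 0, 0], "roll": 0, "claw": -0.4},
    {"offset": [0.03, 0, 0], "roll": 0, "claw": -0.4},
    {"offset": [0.02, 0, 0], "roll": 0, "claw": -0.4},
    {"offset": [0, 0, 0], "roll": 0, "claw": -0.4},
    {"offset": [0, 0, 0], "roll": 0, "claw": -0.4},
  ],
)

```text
clock: 49.42
tool_pos: [0.4914, 0.2627, 0.0334]
orientation: [142.8, 90.0, 31.1]
force: [-0.3, 0.6, -1.4]
opening: 0.0357
```

```bash
python3 - <<'E'
from bl import *
s=snap('wrist','w23.png')
plan([.490,.263,.0225],248.3,full=True)
E
```

```text
t 49.48 pos [0.4915 0.263  0.0338] psi -111.7 F [-0.9  0.3 -1. ] open 0.0361 -> [0.49   0.263  0.0225] rows 1
{"offset":[0.0113,-0.0014,0.0006],"roll":0.01}
total roll 0.0
```

View pics/w23.png

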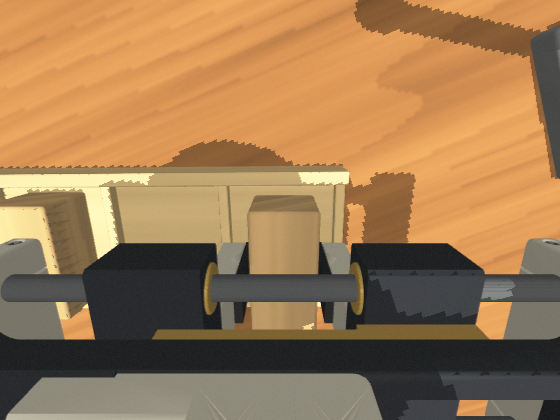

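Request:
servo_tool(
  motion=[
    {"offset": [0.006, 0, 0], "roll": 0, "claw": -0.4},
    {"offset": [0.003, 0, 0], "roll": 0, "claw": -0.4},
    {"offset": [0, 0, 0], "roll": 0, "claw": -0.4},
    {"offset": [0, 0, 0], "roll": 0, "claw": -0.4},
  ],
)

```text
clock: 49.98
tool_pos: [0.4908, 0.263, 0.0237]
orientation: [108.4, 90.0, -3.3]
force: [0.1, -0.1, -1.5]
opening: 0.0356
```

Request:
servo_tool(
  motion=[
    {"offset": [0.0008, 0, 0], "roll": 0, "claw": -0.4},
    {"offset": [0, 0, 0], "roll": 0, "claw": -0.4},
  ],
)

```text
clock: 50.22
tool_pos: [0.4908, 0.263, 0.0228]
orientation: [-31.7, 90.0, -143.4]
force: [-0.0, -0.5, -1.2]
opening: 0.0359
```

Request:
servo_tool(
  motion=[
    {"offset": [0.001, 0, 0], "roll": 0, "claw": -0.4},
    {"offset": [0, 0, 0], "roll": 0, "claw": -0.4},
  ],
)

```text
clock: 50.48
tool_pos: [0.4908, 0.263, 0.0219]
orientation: [179.6, 90.0, 67.9]
force: [0.9, 0.5, -1.7]
opening: 0.0356
```

Request:
servo_tool(
  motion=[
    {"offset": [0.0006, 0, 0], "roll": 0, "claw": -0.4},
    {"offset": [0, 0, 0], "roll": 0, "claw": -0.4},
  ],
)

```text
clock: 50.72
tool_pos: [0.4909, 0.263, 0.0218]
orientation: [129.0, 90.0, 17.3]
force: [-1.1, -1.2, 5.3]
opening: 0.0359
```

Contact. Release, rise and check.

Request:
servo_tool(
  motion=[
    {"offset": [0, 0, 0], "roll": 0, "claw": -0.1},
    {"offset": [0, 0, 0], "roll": 0, "claw": 0.2},
    {"offset": [0, 0, 0], "roll": 0, "claw": 0.2},
    {"offset": [-0.03, 0, 0], "roll": 0, "claw": 0.2},
    {"offset": [-0.06, 0, 0], "roll": 0, "claw": 0.2},
    {"offset": [-0.06, 0, 0], "roll": 0, "claw": 0.2},
    {"offset": [-0.06, 0, 0], "roll": 0, "claw": 0.2},
    {"offset": [0, 0, 0], "roll": 0, "claw": 0.2},
    {"offset": [0, 0, 0], "roll": 0, "claw": 0.2},
  ],
)

```text
clock: 51.85
tool_pos: [0.4904, 0.2628, 0.2311]
orientation: [-133.4, 90.0, 114.9]
force: [-0.0, -0.7, -1.0]
opening: 0.0524
```

```bash
python3 - <<'E'
from bl import *
s=snap('wrist','w24.png');block(s,(.49,.263),zt=.042);block(s,(.543,.397),zt=.042)
t=snap('side','s24.png');block(t,(.49,.263),zt=.042);block(t,(.543,.397),zt=.042)
snap('scene','sc24.png')
def h(u,v): print(world(s,u,v))
E
```

```text
block centre [490.8 262.9] size [35.5 69.6] long axis deg 158.7 mean [491.5 262.5] z 0.0423
block centre [543.4 395.2] size [37.7 69.5] long axis deg 158.5 mean [544.3 395. ] z 0.0422
block centre [489.2 262.6] size [38.8 72.2] long axis deg 158.4 mean [488.9 262.4] z 0.0435
block centre [541.9 396.4] size [36.6 71.9] long axis deg 158.2 mean [541.4 396.3] z 0.0434
```

View pics/w24.png

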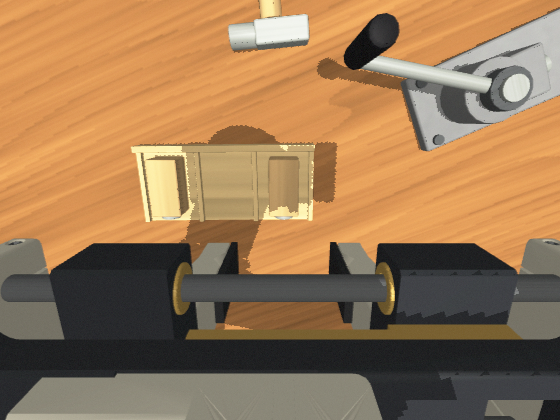

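View pics/s24.png

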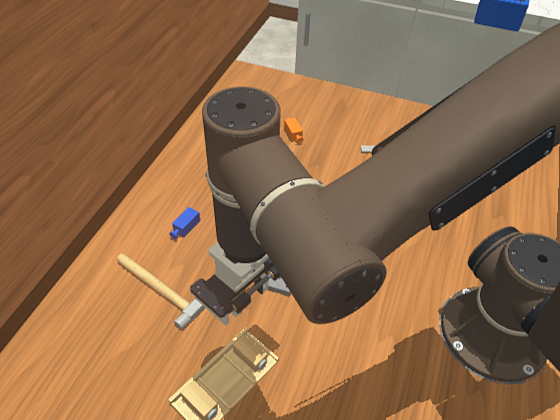

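View pics/sc24.png

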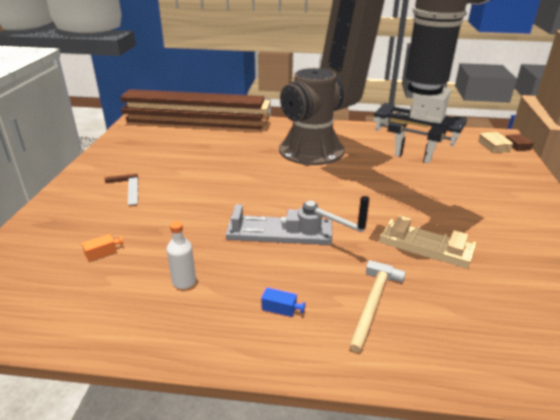

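```bash
python3 - <<'E'
from bl import *
s=snap('scene');hsv=cv2.cvtColor(s['frame'],cv2.COLOR_BGR2HSV)
for uv in((479,134),(500,133),(511,144),(492,152),(486,146)):print(uv,world(s,*uv,z=.035).round(3),hsv[uv[1],uv[0]])
cv2.imwrite('pics/bg.png',cv2.resize(s['frame'][115:170,460:550],None,fx=8,fy=8,interpolation=cv2.INTER_CUBIC))
E
```

```text
(479, 134) [-0.147  0.607  0.035] [ 13 126 210]
(500, 133) [-0.167  0.687  0.035] [ 15 120 232]
(511, 144) [-0.073  0.7    0.035] [ 16 105 178]
(492, 152) [0.004 0.616 0.035] [ 14 117 172]
(486, 146) [-0.043  0.607  0.035] [ 16 109 148]
```

View pics/bg.png

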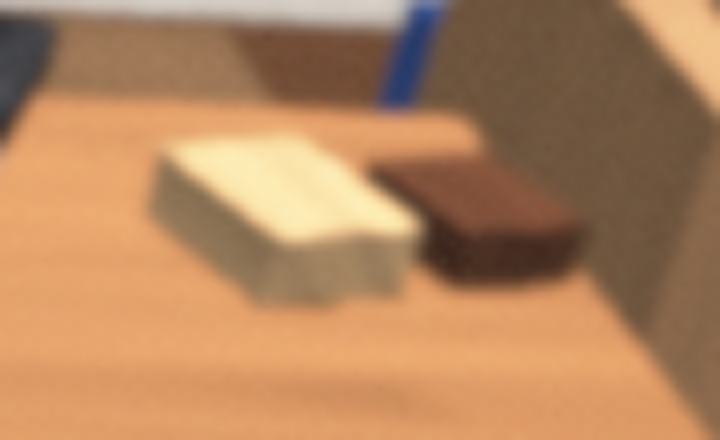

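The background piece is a plain offcut, roughly 75 × 110 mm with no button, so it isn't one of the blocks. I'll hand the job in.

```bash
python3 -c "
from plant import ctrl
print(ctrl.close_job())"
```

```text
the job is handed in; nothing more can be done
None
```

I pressed both wooden blocks on the bench (only two were present) and laid them in the two outer pockets of the tray. The job was handed in at about 52 s.

- **Pressing:** each time I pulled the lever to its stop, about 69° with a clear jump in force. I eased it back in the grip and let go only once it was against its rest. Wrist pictures afterwards show both buttons driven home.
- **Tray:** both blocks lie flat at the right height, with their buttons towards the open side. Their long axes read 158.0–158.7° against the tray's 158.5°.
- **Rest of the bench:** the lever is at rest, and the orange and blue blocks, bottle and mallet look unmoved in the last scene picture.

- **Disagreements:** the cameras differed from each other by 2–3 mm on positions in the tray (up to 7 mm on the bench). I used the wrist camera for the fine work, and nothing failed.
- **Not checked:** I judged the driven depth of the buttons from the lever stop and the pictures, and did not measure it directly.

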